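# Feel which canisters hold steel and empty only those

## Task

The three pale green canisters look alike, but one or two of them hold a steel grinding ball for washing and the rest only a light plastic drying ball; only their weight, felt when you lift them, will tell you which. Tip the steel ball out of each loaded one, with its spout low over the wash basket, and let no drying ball end up in the basket. Finish with all three canisters standing upright where they stood at first, and leave everything else on the bench in its place.

Things in the scene. Friction and masses are not known exactly. Their poses are not given: they have to be found in the camera images.
- can_a: opaque pale green pour canister, 128 mm tall, closed by a fixed blue-grey lid, with flat upright sides 60 mm apart. Origin under the middle of its width, z up, spout towards its -x. Foot from x = -20 to +45 mm, upright back wall at x = +45 mm, front wall sloping out from the foot to the spout's lip. Holds one loose 38 mm ball: steel, or a light plastic one; which, changes every time
- can_b: just like can_a. A canister alone weighs 250 g (give or take 10 percent), a steel ball 225 g, a drying ball 40 g. The spout's 46 mm mouth is hidden by a blue flap, hinged along the lid's front edge (x = -40, z = 128 mm), that hangs shut and swings open by itself when the canister is tipped forward
- can_c: just like can_a. The front wall leans 30 degrees outwards, so a ball of either kind rolls out once the canister is tipped forward, spout down, by more than about 65 degrees; 80 to 90 is sure
- can_a_lip (a point): the middle of the spout's lip of can_a, at (-80, 0, 105) mm in its frame
- can_b_lip (a point): the middle of the spout's lip of can_b, at (-80, 0, 105) mm in its frame
- can_c_lip (a point): the middle of the spout's lip of can_c, at (-80, 0, 105) mm in its frame
- basket: the stainless wash basket, an open tray 200 mm (its x) by 160 mm (its y), 55 mm high, walls 4 mm, with dark drain slots and a floor dished by 5 degrees to its middle (5 mm above the bench there), a wire handle at each end; it stands fast on the bench. Origin at the centre of its underside. Steel balls go in here
- dish: a small square white dish, 76 mm, 24 mm high, standing fast, with one spare ball (steel or plastic) that stays in it. Origin at the centre of its underside
- tip_box1: a box of pipette tips, magenta with a clear lid, 85 x 122 x 67 mm; a bystander. Origin at the centre of its underside
- tip_box2: another such box of pipette tips; a bystander. Origin at the centre of its underside
- tube_rack: a blue tube rack, 105 x 200 mm, 92 mm to the caps of its tubes; a bystander. Origin at the centre of its underside
- reagent_bottle: an amber bottle with a blue cap, 70 mm across, 140 mm tall; a bystander. Origin at the centre of its underside
- big_tube: a standing clear tube with a blue cap, 34 mm across, 114 mm tall; a bystander. Origin at the centre of its underside
- pipette: a white hand pipette lying flat along its x, 260 mm long, 26 mm wide, 24 mm high; a bystander. Origin under the middle of its body

How it is judged:
At the end, for the whole second after the job is handed in: every steel ball that was in a canister lies at rest in the basket and nothing else does (the load on the basket is right to within 10 g under and 30 g over), the dish still holds its ball, and the three canisters stand upright (within 0.08 rad), still, within 40 mm of where they stood at the start (((contact force between dish and anything else between 1 and 3 N and contact force between basket and anything else between 2.11 and 2.5 N) or (contact force between dish and anything else between 0.1 and 1 N and contact force between basket and anything else between 4.31 and 4.72 N)) and distance of each of can_a, can_b, can_c from where it was at the start of the episode below 0.04 m and angle between each of can_a, can_b, can_c's own z axis and vertical below 0.08 rad and linear speed of each of can_a, can_b, can_c below 0.02 m/s and contact force between each of can_a, can_b, can_c and basket below 0.05 N); the robot touches nothing.
It fails at once if something else on the bench is pushed more than 30 mm out of its place (distance of any of tip_box1, tip_box2, tube_rack, reagent_bottle, big_tube, pipette from where it was at the start of the episode above 0.03 m).
It fails at once if a canister is tipped past 57 degrees with its lip not over the basket (more than 130 mm from the basket's middle) ((angle between can_a's own z axis and vertical above 1 rad and horizontal distance between can_a_lip and basket above 0.13 m) or (angle between can_b's own z axis and vertical above 1 rad and horizontal distance between can_b_lip and basket above 0.13 m) or (angle between can_c's own z axis and vertical above 1 rad and horizontal distance between can_c_lip and basket above 0.13 m)).
It fails at once if a canister is tipped past 57 degrees with its lip more than 200 mm above the bench ((angle between can_a's own z axis and vertical above 1 rad and height (world z) of can_a_lip above 0.2 m) or (angle between can_b's own z axis and vertical above 1 rad and height (world z) of can_b_lip above 0.2 m) or (angle between can_c's own z axis and vertical above 1 rad and height (world z) of can_c_lip above 0.2 m)).
It also fails if it takes over 72 s, if anything falls off the work surface, if the arm or the gripper's body presses on something with over 40 N, if the wrist force passes 120 N, or if a joint passes its speed limit or range.

## Robot

A 7-joint arm with a two-finger parallel gripper is mounted at the origin on the work surface. World frame = base frame: x ahead of the robot, y to its left, z up, the work surface at z = 0. Lengths are in m, angles in rad, forces in N, time in s.
With the tool pointing down it reaches from about 0.4 to 0.9 m from the base axis. Payload 5.6 kg.
Tool frame: the origin (TCP) lies midway between the tips of the shut fingers; the grasp point (between the pads) lies 19 mm behind it (hold_point_z is the distance from the TCP to the grasp point, in m); z points along the fingers, y is the line along which they close (so a half turn about z gives the same grasp; the last joint's range is limited). The gripper opens to 92 mm and grips with 3 to 60 N. Pads are 20 mm wide; open, the fingers measure 128 mm over their backs; the gripper's body (75 mm by 189 mm) begins 69 mm behind the grasp point.
Start: joints at [1.161, 0.468, -0.012, 1.603, 0.006, 1.071, -0.056], TCP at [0.233, -0.607, 0.215] pointing down, gripper open.
Joint ranges: [-2.53, 2.53], [-0.31, 2.02], [-1.57, 1.55], [0.28, 2.44], [-1.29, 4.43], [0.15, 1.84], [-2.92, 2.92]. Speed limits (rad/s): [2.57, 2.57, 3.14, 3.14, 3.14, 3.14, 3.14].

## Interface

Orientations are given as a unit quaternion [x, y, z, w].
In Python, from plant import * gives the robot as it stands. The module is installed in compiled form; this text tells all that it offers.
- The arm moves only by the tool send_rows, never from a script. Its argument "targets" is a list of rows, each an object of numbers: "dx", "dy", "dz": the shift along the tool's x, y, z normalised to -1 to 1, where 1 is 0.15 m; "ax", "ay", "az": the turn, a rotation vector about the tool's x, y, z normalised to -1 to 1, where 1 is 60 degrees; "gripper": the opening, from -1 (shut) to 1 (fully open). A call has 1 to 10 rows; each row shifts and turns the commanded pose from where the row before left it, along the tool's axes as they then stand; what a row does not reach is not made up. A row lasts 1/12 s, in which the tool goes at most 41.7 mm and 7.16 degrees, less where a joint would pass 70% of its speed; a pose out of reach is approached as far as the arm can. A call with a number of a shift or a turn outside -1 to 1 is refused whole. A call with a gripper value outside its range is refused whole. The fingers move at their own pace and stop on an object; "grip_force" is the grip in N (left out, the last holds). Time passes only in rows, so rows that do not move let the fingers close. It gives the time, the measured TCP pose, the force, the opening and the grip force at its end, in the units of the state.
- state(): the state, without advancing time (a new reading comes with each control period).
- camera(name): name is "scene" or "top" or "wrist"; returns a dict with "pixels" (384x512x3 uint8, red, green, blue), "vfov" (degrees; the focal length in pixels is half the picture's height over the tangent of half this angle, whatever the lens; pixels are square), "cx", "cy" (the principal point, pixels), "R" (3x3) and "t" (3): a world point X has camera coordinates R X + t; the wrist camera has in their place "tool_from_camera" (4x4, takes a point from camera to tool coordinates, whose origin is the TCP and whose axes are the flange's). Camera axes: x right, y down, z forward; pixel columns grow to the right and rows downward; lengths in m; the calibration is good to about 2 mm. The wrist camera is an equidistant fisheye: a pixel r from the principal point sees the ray r / f radians off the axis. A picture is of the moment at which its call begins: read the wrist's pose just before it. There is no depth.
- close_job(): hands the job in; it is judged then, once.
The state is a dict: "t": time; "joint_positions": joint angles; "qd": joint speeds; "tau": joint torques, N m; "ee_pos": TCP position; "orientation": TCP orientation; "contact_force": force on the tool from outside, world axes, zero at the start; "ft_torque": the same for the moment, N m; "opening": finger opening in m; "gripper_force": force on a finger pad.
Only numpy, scipy, OpenCV 4.12 (cv2) and the standard library are available. Lean on these libraries where they do the work, as an engineer would, in place of code of your own. Each camera call takes 0.05 s, during which the arm holds its last target. There are 200 camera calls.

## Working session

There is one attempt and no reset: what is moved stays moved. The work goes in short steps, Python scripts to look and compute and a tool call to move; the robot and the scene stay as the last step left them, time stands still between calls to the robot, and variables do not carry over. Pictures are saved under pics/ and viewed, at most 10 in all, crops included, and the job is handed in when it is done.

Besides the shell and the picture viewer there is one more tool, called after "Call:" as name(argument=value, ...), one argument or row to a line, values as JSON. send_rows: Moves the arm, as the interface text tells. Scaled input: -1 to 1 covers 0.15 m each way for a shift and 60 degrees each way for a turn. Its arguments: {"type":"object","properties":{"targets":{"type":"array","items":{"type":"object","properties":{"dx":{"type":"number","minimum":-1,"maximum":1},"dy":{"type":"number","minimum":-1,"maximum":1},"dz":{"type":"number","minimum":-1,"maximum":1},"ax":{"type":"number","minimum":-1,"maximum":1},"ay":{"type":"number","minimum":-1,"maximum":1},"az":{"type":"number","minimum":-1,"maximum":1},"gripper":{"type":"number"}}}},"grip_force":{"type":"number"}},"required":["targets"]}

```bash
mkdir -p pics
python3 - <<'E'
from plant import *
import cv2,pickle
s=state();print(s)
d={}
for n in("scene","top"):
    c=camera(n);d[n]=c;cv2.imwrite(f"pics/{n}0.png",cv2.resize(c["pixels"][:,:,::-1],(768,576),interpolation=cv2.INTER_CUBIC))
    print(n,c["vfov"],c["cx"],c["cy"],c["R"],c["t"])
pickle.dump(d,open("c0.pkl","wb"))
E
```

```text
{'t': 0.0, 'joint_positions': array([ 1.1609586 ,  0.46837739, -0.01159185,  1.60360286,  0.00601603,
        1.07139417, -0.05632645]), 'qd': array([-1.38717294e-03, -3.28457744e-05,  9.62231452e-04,  1.69336542e-04,
        1.60469549e-03, -9.76068316e-04, -1.65357163e-05]), 'tau': array([ 2.38340645e-04, -5.20570278e+01, -1.22903916e-02, -2.43748999e+01,
       -5.65492711e-02,  1.73825287e-02,  1.59317865e-04]), 'ee_pos': array([ 0.23285096, -0.60624732,  0.21364881]), 'orientation': array([ 9.83233938e-01,  1.82346536e-01, -2.28439926e-04, -8.43478453e-04]), 'contact_force': array([-0.42838497,  1.0338624 , -0.01191387]), 'ft_torque': array([ 0.01083542, -0.03773874, -0.03093838]), 'gripper_force': 0.0, 'opening': 0.09175929728939461}
scene 56.98497896333104 252.64216056184588 189.77963487365713 [[-0.7268035   0.68679208  0.00856246]
 [ 0.48833134  0.52546697 -0.69671871]
 [-0.48300018 -0.50219628 -0.71729333]] [ 0.38059394 -0.18858065  1.38828976]
top 53.419138132554 255.46718519576027 189.49837932613968 [[ 0.01395312 -0.99985488  0.00977433]
 [-0.98839328 -0.01527075 -0.1511474 ]
 [ 0.15127472 -0.00755191 -0.98846291]] [-0.01545453  0.54317869  1.14208558]
```

View pics/scene0.png

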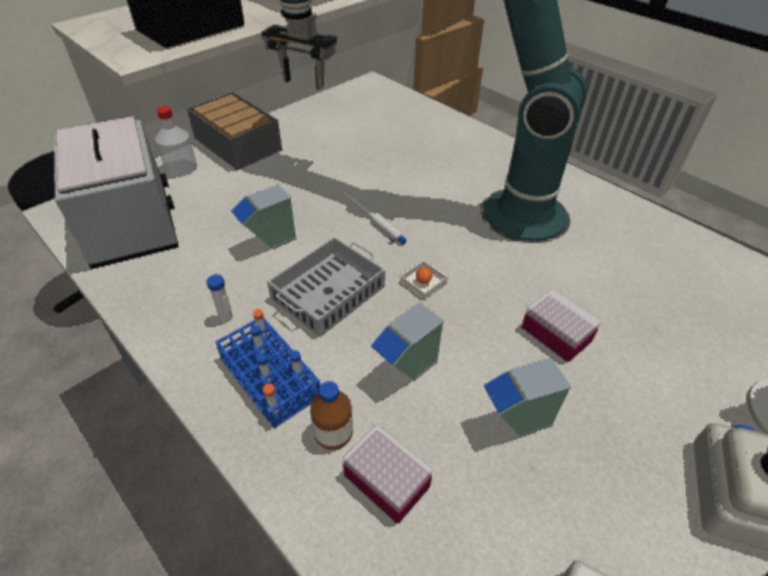

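View pics/top0.png

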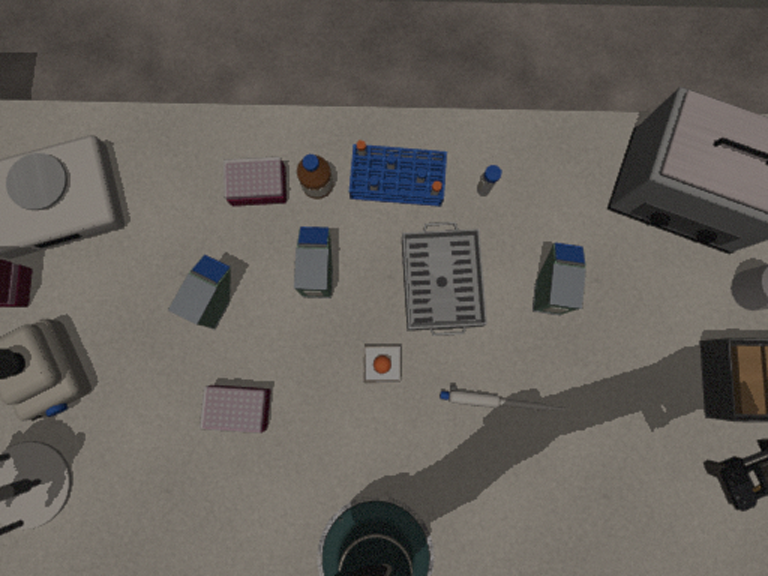

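Scene and top views agree. In the top picture (768 px wide) the canisters are at about (200,290), (313,262) and (560,278). The basket is at (442,280), the dish at (382,362) and the pipette at (500,400). Spouts point towards +x.

```bash
cat > h.py <<'E'
import numpy as np,cv2,pickle
def f(c): return 192/np.tan(np.radians(c["vfov"]/2))
def ray(c,uv):
    uv=np.atleast_2d(np.asarray(uv,float)); F=f(c)
    d=np.c_[(uv[:,0]-c["cx"])/F,(uv[:,1]-c["cy"])/F,np.ones(len(uv))]@c["R"]
    return -c["R"].T@c["t"],d
def plane(c,uv,z):
    o,d=ray(c,uv); return o+d*((z-o[2])/d[:,2])[:,None]
def proj(c,X):
    p=np.atleast_2d(X)@c["R"].T+c["t"]; return p[:,:2]/p[:,2:]*f(c)+[c["cx"],c["cy"]]
def tri(c1,u1,c2,u2):
    o1,d1=ray(c1,u1);o2,d2=ray(c2,u2);A=np.c_[d1[0],-d2[0]]
    s=np.linalg.lstsq(A,o2-o1,rcond=None)[0];a=o1+s[0]*d1[0];b=o2+s[1]*d2[0]
    return (a+b)/2,np.linalg.norm(a-b)
E
python3 - <<'E'
from h import *
d=pickle.load(open("c0.pkl","rb"))
pts={"top":[(200,300,),(208,268),(313,275),(313,236),(570,290),(568,252),(315,200)],"scene":[(270,200),(242,212),(420,325),(392,346),(540,380),(505,392),(535,410),(275,228)]}
for n in pts:
    hsv=cv2.cvtColor(d[n]["pixels"],cv2.COLOR_RGB2HSV)
    for p in pts[n]: print(n,p,hsv[int(p[1]/1.5),int(p[0]/1.5)])
E
```

```text
top (200, 300) [ 98  10 101]
top (208, 268) [109 192  85]
top (313, 275) [113  10 105]
top (313, 236) [109 168  88]
top (570, 290) [108  13 101]
top (568, 252) [109 179  87]
top (315, 200) [ 17  28 127]
scene (270, 200) [102  22 150]
scene (242, 212) [109 192 141]
scene (420, 325) [ 99  22 149]
scene (392, 346) [110 186 144]
scene (540, 380) [102  22 150]
scene (505, 392) [109 188 138]
scene (535, 410) [67 50 87]
scene (275, 228) [68 48 85]
```

```bash
cat > m.py <<'E'
from h import *
d=pickle.load(open("c0.pkl","rb"))
seed={"top":dict(L=(200,300),M=(313,275),R=(570,290)),"scene":dict(L=(540,380),M=(420,325),R=(270,200))}
cen={}
for n in seed:
    c=d[n];hsv=cv2.cvtColor(c["pixels"],cv2.COLOR_RGB2HSV)
    lid=cv2.inRange(hsv,(85,5,80),(130,60,190)); blue=cv2.inRange(hsv,(100,110,50),(120,255,255))
    lid=cv2.morphologyEx(lid,cv2.MORPH_OPEN,np.ones((3,3),np.uint8))
    _,lab,st,ct=cv2.connectedComponentsWithStats(lid);_,lb,sb,cb=cv2.connectedComponentsWithStats(blue)
    for k,p in seed[n].items():
        l=lab[int(p[1]/1.5),int(p[0]/1.5)]
        cn=max(cv2.findContours((lab==l).astype(np.uint8),0,1)[0],key=cv2.contourArea)
        P=plane(c,cn[:,0],.128)[:,:2]
        r=cv2.minAreaRect((P*1000).astype(np.float32))
        cen[n,k]=ct[l]
        j=min(range(1,len(cb)),key=lambda i:np.linalg.norm(cb[i]-ct[l])+(1e3 if sb[i][4]<60 else 0))
        print(n,k,st[l],"rect",np.round(r[0],1),np.round(r[1],1),round(r[2],1),"flap",np.round(plane(c,cb[j],.116)[0][:2],3))
for k in "LMR":
    print(k,tri(d["top"],cen["top",k],d["scene"],cen["scene",k]))
# basket rim & dish
c=d["top"]
for nm,uv,z in [("basket",[(403,232),(478,231),(485,325),(407,329)],.055),("dish",[(364,345),(401,345),(402,381),(364,381)],.024),("pip",[(440,396),(500,400)],.02),("bottle",[(310,162)],.14),("rack",[(352,145),(446,150),(443,206),(350,198)],.06),("tb1",[(204,386),(269,388),(268,433),(201,430)],.067),("tb2",[(226,160),(284,158),(285,203),(226,203)],.067),("tube",[(492,173)],.114)]:
    P=plane(c,np.array(uv)/1.5,z)[:,:2];print(nm,P.round(3).tolist(),P.mean(0).round(3))
E
python3 m.py
```

```text
top L [114 184  29  31 556] rect [497.5 356.7] [60.5 75.5] 64.5 flap [0.558 0.328]
top M [196 166  22  27 532] rect [558.7 134.1] [76.1 60.3] 0.9 flap [0.628 0.132]
top R [367 176  23  29 544] rect [ 533.  -359.6] [61.  77.6] 82.0 flap [ 0.601 -0.369]
scene L [342 239  38  28 671] rect [498.  359.1] [63.7 78.5] 64.7 flap [0.558 0.33 ]
scene M [262 202  33  27 511] rect [561.5 136. ] [63.5 78.5] 89.4 flap [0.626 0.134]
scene R [167 124  26  16 255] rect [ 537.1 -354. ] [65.1 77.5] 82.2 flap [ 0.601 -0.367]
L (array([0.49734739, 0.35816397, 0.12458384]), np.float64(0.0012315387871393315))
M (array([0.55864785, 0.13375447, 0.12321814]), np.float64(0.0008555908128961297))
R (array([ 0.53361009, -0.36062995,  0.12258892]), np.float64(0.001165017160323598))
basket [[0.651, -0.047], [0.656, -0.203], [0.461, -0.215], [0.451, -0.057]] [ 0.555 -0.13 ]
dish [[0.419, 0.03], [0.42, -0.046], [0.346, -0.049], [0.345, 0.029]] [ 0.382 -0.009]
pip [[0.317, -0.127], [0.311, -0.25]] [ 0.314 -0.189]
bottle [[0.768, 0.14]] [0.768 0.14 ]
rack [[0.837, 0.063], [0.829, -0.136], [0.707, -0.129], [0.721, 0.064]] [ 0.774 -0.035]
tb1 [[0.332, 0.342], [0.33, 0.214], [0.244, 0.212], [0.248, 0.342]] [0.288 0.278]
tb2 [[0.797, 0.324], [0.803, 0.204], [0.706, 0.198], [0.704, 0.319]] [0.752 0.261]
tube [[0.761, -0.222]] [ 0.761 -0.222]
```

```bash
cat > p.py <<'E'
import numpy as np
from scipy.spatial.transform import Rotation as Ro
from plant import state
def pose(g,az,tilt):
    "grasp point g, spout azimuth deg, tilt deg (tool z leaning to spout)"
    R=Ro.from_euler('z',az,degrees=True)*Ro.from_euler('x',180,degrees=True)*Ro.from_euler('y',tilt,degrees=True)
    return np.array(g)+R.apply([0,0,.019]),R
def plan(g,az,tilt,n=None,start=None):
    s=state();p,R=start or (s["ee_pos"],Ro.from_quat(s["orientation"]))
    P,Q=pose(g,az,tilt); rv=(R.inv()*Q).as_rotvec(degrees=True)
    n=n or int(np.ceil(max(np.linalg.norm(P-p)/.0405,np.linalg.norm(rv)/6.9)))
    for i in range(n):
        v=R.inv().apply((P-p)/(n-i))/.15; w=rv/n/60
        v=np.round(v,3);w=np.round(w,4)
        print(dict(zip("dx dy dz ax ay az".split(),[float(x) for x in (*v,*w)])))
        p=p+R.apply(v*.15); R=R*Ro.from_rotvec(w*60,degrees=True)
    return p,R
def now():
    s=state();R=Ro.from_quat(s["orientation"]);z=R.apply([0,0,1]);x=R.apply([1,0,0]);y=R.apply([0,1,0])
    print("t",round(s["t"],2),"grasp",(s["ee_pos"]-.019*z).round(4),"y az",np.degrees(np.arctan2(y[1],y[0])).round(1),"y tilt",y[2].round(3),"z",z.round(3),"q",s["joint_positions"].round(2),"F",s["contact_force"].round(2),"M",s["ft_torque"].round(3),"op",round(s["opening"],4),"gf",round(s["gripper_force"],1))
E
python3 -c "
from p import *
now();plan((.528,-.358,.26),-8,20)"
```

```text
t 0.1 grasp [ 0.2329 -0.6063  0.2328] y az -69.0 y tilt -0.002 z [-0.001  0.001 -1.   ] q [ 1.16  0.47 -0.01  1.6   0.01  1.07 -0.06] F [-1.39  0.72 -0.01] M [-0.003  0.028 -0.038] op 0.0919 gf 0.0
{'dx': 0.247, 'dy': -0.082, 'dz': -0.019, 'ax': -0.0086, 'ay': 0.0327, 'az': 0.0478}
{'dx': 0.243, 'dy': -0.094, 'dz': -0.011, 'ax': -0.0086, 'ay': 0.0327, 'az': 0.0478}
{'dx': 0.238, 'dy': -0.106, 'dz': -0.004, 'ax': -0.0086, 'ay': 0.0327, 'az': 0.0478}
{'dx': 0.233, 'dy': -0.118, 'dz': 0.003, 'ax': -0.0086, 'ay': 0.0327, 'az': 0.0478}
{'dx': 0.226, 'dy': -0.129, 'dz': 0.01, 'ax': -0.0086, 'ay': 0.0327, 'az': 0.0478}
{'dx': 0.219, 'dy': -0.141, 'dz': 0.016, 'ax': -0.0086, 'ay': 0.0327, 'az': 0.0478}
{'dx': 0.211, 'dy': -0.151, 'dz': 0.022, 'ax': -0.0086, 'ay': 0.0327, 'az': 0.0478}
{'dx': 0.202, 'dy': -0.162, 'dz': 0.028, 'ax': -0.0086, 'ay': 0.0327, 'az': 0.0478}
{'dx': 0.193, 'dy': -0.172, 'dz': 0.034, 'ax': -0.0086, 'ay': 0.0327, 'az': 0.0478}
{'dx': 0.183, 'dy': -0.182, 'dz': 0.038, 'ax': -0.0086, 'ay': 0.0327, 'az': 0.0478}
```

```bash
python3 - <<'E'
s=open("p.py").read()
i=s.index("    for i in range(n):");j=s.index("def now")
s=s[:i]+'''    w=np.round(rv/n/60,3); S=sum((Ro.from_rotvec(w*60*k,degrees=True).as_matrix() for k in range(n)),np.zeros((3,3)))
    v=np.round(np.linalg.solve(S,R.inv().apply(P-p))/.15,3)
    pts=[p+R.apply(sum((Ro.from_rotvec(w*60*k,degrees=True).as_matrix() for k in range(m)),np.zeros((3,3)))@v*.15) for m in (n//2,n)]
    print(n,"rows of",dict(zip("dx dy dz ax ay az".split(),[float(x) for x in (*v,*w)])),"mid",pts[0].round(3))
    return pts[1],R*Ro.from_rotvec(w*60*n,degrees=True)
'''+s[j:]
open("p.py","w").write(s)
E
python3 -c "
from p import *
e=plan((.528,-.358,.26),-8,20); plan((.528,-.358,.08),-8,20,start=e)"
```

```text
10 rows of {'dx': 0.226, 'dy': -0.136, 'dz': 0.015, 'ax': -0.009, 'ay': 0.033, 'az': 0.048} mid [ 0.369 -0.464  0.213]
5 rows of {'dx': -0.083, 'dy': -0.001, 'dz': 0.225, 'ax': 0.001, 'ay': -0.001, 'az': -0.0} mid [ 0.535 -0.359  0.17 ]
```

Call:
send_rows(
  targets=[
    {"dx":0.226,"dy":-0.136,"dz":0.015,"ax":-0.009,"ay":0.033,"az":0.048,"gripper":1},
    {"dx":0.226,"dy":-0.136,"dz":0.015,"ax":-0.009,"ay":0.033,"az":0.048,"gripper":1},
    {"dx":0.226,"dy":-0.136,"dz":0.015,"ax":-0.009,"ay":0.033,"az":0.048,"gripper":1},
    {"dx":0.226,"dy":-0.136,"dz":0.015,"ax":-0.009,"ay":0.033,"az":0.048,"gripper":1},
    {"dx":0.226,"dy":-0.136,"dz":0.015,"ax":-0.009,"ay":0.033,"az":0.048,"gripper":1},
    {"dx":0.226,"dy":-0.136,"dz":0.015,"ax":-0.009,"ay":0.033,"az":0.048,"gripper":1},
    {"dx":0.226,"dy":-0.136,"dz":0.015,"ax":-0.009,"ay":0.033,"az":0.048,"gripper":1},
    {"dx":0.226,"dy":-0.136,"dz":0.015,"ax":-0.009,"ay":0.033,"az":0.048,"gripper":1},
    {"dx":0.226,"dy":-0.136,"dz":0.015,"ax":-0.009,"ay":0.033,"az":0.048,"gripper":1},
    {"dx":0.226,"dy":-0.136,"dz":0.015,"ax":-0.009,"ay":0.033,"az":0.048,"gripper":1},
  ],
)

```text
t: 0.93
ee_pos: [0.5359, -0.3584, 0.2423]
orientation: [0.982, -0.071, 0.176, 0.014]
contact_force: [0.5, 0.1, 0.7]
opening: 0.092
gripper_force: 0.0
```

```bash
python3 -c "
from p import *
now();e=plan((.528,-.358,.26),-8,20); plan((.528,-.358,.08),-8,20)
print('test tilt');plan((.535,-.358,.30),-8,-70)"
```

```text
t 0.93 grasp [ 0.5294 -0.3574  0.2601] y az -98.3 y tilt 0.003 z [ 0.344 -0.053 -0.938] q [ 0.72  0.29 -0.12  1.85 -0.19  0.69 -0.98] F [0.49 0.14 0.71] M [ 0.039  0.254 -0.008] op 0.092 gf 0.0
1 rows of {'dx': -0.009, 'dy': 0.005, 'dz': -0.002, 'ax': 0.004, 'ay': -0.006, 'az': -0.003} mid [ 0.536 -0.358  0.242]
5 rows of {'dx': -0.085, 'dy': 0.001, 'dz': 0.225, 'ax': 0.001, 'ay': -0.001, 'az': -0.001} mid [ 0.535 -0.359  0.17 ]
test tilt
14 rows of {'dx': -0.019, 'dy': -0.0, 'dz': -0.021, 'ax': 0.0, 'ay': -0.108, 'az': -0.0} mid [ 0.516 -0.356  0.263]
```

Call:
send_rows(
  targets=[
    {"dx":-0.085,"dy":0.001,"dz":0.225,"gripper":1},
    {"dx":-0.085,"dy":0.001,"dz":0.225,"gripper":1},
    {"dx":-0.085,"dy":0.001,"dz":0.225,"gripper":1},
    {"dx":-0.085,"dy":0.001,"dz":0.225,"gripper":1},
    {"dx":-0.085,"dy":0.001,"dz":0.225,"gripper":1},
    {"gripper":1},
  ],
)

```text
invalid input at $.targets[0]: expected keys dx, dy, dz, ax, ay, az, gripper
```

```bash
python3 -c "
from p import *
import cv2
from plant import camera
now()
c=camera('wrist');cv2.imwrite('pics/w1.png',c['pixels'][:,:,::-1])
c=camera('scene');cv2.imwrite('pics/s1.png',cv2.resize(c['pixels'][90:260,100:300,::-1],None,fx=3,fy=3))"
```

```text
t 0.93 grasp [ 0.5294 -0.3574  0.2601] y az -98.3 y tilt 0.003 z [ 0.344 -0.053 -0.938] q [ 0.72  0.29 -0.12  1.85 -0.19  0.69 -0.98] F [0.49 0.14 0.71] M [ 0.039  0.254 -0.008] op 0.092 gf 0.0
```

View pics/w1.png

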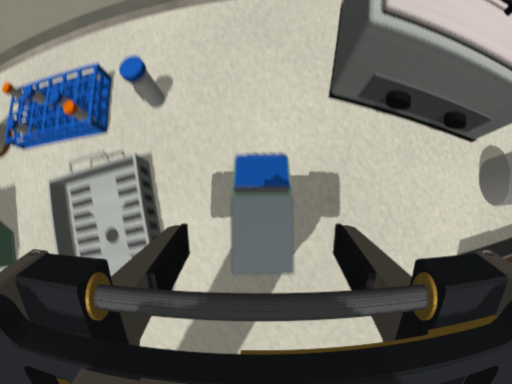

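The call was refused because every row needs all the keys. The wrist view still helps: the lid (232–293 px) sits squarely between the fingers (gap centre about 262).

Call:
send_rows(
  targets=[
    {"dx":-0.085,"dy":0.001,"dz":0.225,"ax":0,"ay":0,"az":0,"gripper":1},
    {"dx":-0.085,"dy":0.001,"dz":0.225,"ax":0,"ay":0,"az":0,"gripper":1},
    {"dx":-0.085,"dy":0.001,"dz":0.225,"ax":0,"ay":0,"az":0,"gripper":1},
    {"dx":-0.085,"dy":0.001,"dz":0.225,"ax":0,"ay":0,"az":0,"gripper":1},
    {"dx":-0.085,"dy":0.001,"dz":0.225,"ax":0,"ay":0,"az":0,"gripper":1},
    {"dx":0,"dy":0,"dz":0,"ax":0,"ay":0,"az":0,"gripper":1},
  ],
)

```text
t: 1.53
ee_pos: [0.5281, -0.3584, 0.0536]
orientation: [0.983, -0.07, 0.17, 0.011]
contact_force: [0.4, -0.6, -0.5]
opening: 0.0923
gripper_force: 0.0
```

```bash
python3 -c "
from p import *
import cv2
from plant import camera
now()
c=camera('wrist');cv2.imwrite('pics/w2.png',c['pixels'][:,:,::-1])"
```

```text
t 1.53 grasp [ 0.5218 -0.3576  0.0716] y az -98.1 y tilt -0.003 z [ 0.332 -0.045 -0.942] q [ 0.76  0.55 -0.17  1.98 -0.23  0.32 -0.87] F [ 0.42 -0.6  -0.53] M [ 0.103  0.411 -0.008] op 0.0923 gf 0.0
```

View pics/w2.png

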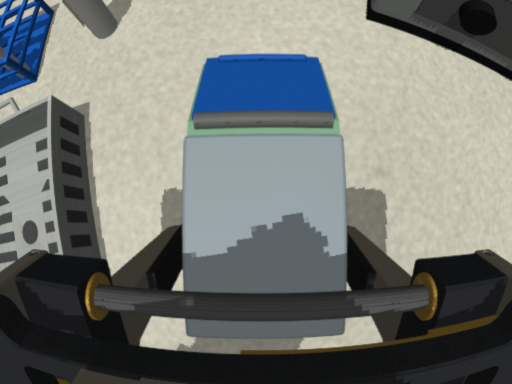

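Call:
send_rows(
  targets=[
    {"dx":0.014,"dy":0,"dz":-0.038,"ax":0,"ay":0,"az":0,"gripper":1},
    {"dx":0,"dy":0,"dz":0,"ax":0,"ay":0,"az":0,"gripper":-1},
    {"dx":0,"dy":0,"dz":0,"ax":0,"ay":0,"az":0,"gripper":-1},
    {"dx":0,"dy":0,"dz":0,"ax":0,"ay":0,"az":0,"gripper":-1},
    {"dx":0,"dy":0,"dz":0,"ax":0,"ay":0,"az":0,"gripper":-1},
    {"dx":0,"dy":0,"dz":0,"ax":0,"ay":0,"az":0,"gripper":-1},
    {"dx":0,"dy":0,"dz":0,"ax":0,"ay":0,"az":0,"gripper":-1},
    {"dx":0,"dy":0,"dz":0,"ax":0,"ay":0,"az":0,"gripper":-1},
  ],
  grip_force=45,
)

```text
t: 2.25
ee_pos: [0.534, -0.3614, 0.0693]
orientation: [0.982, -0.069, 0.176, 0.015]
contact_force: [-3.1, 0.5, 7.4]
opening: 0.0598
gripper_force: 44.9
```

```bash
python3 -c "
from p import *
now()"
```

```text
t 2.25 grasp [ 0.5275 -0.3604  0.0871] y az -98.1 y tilt 0.005 z [ 0.344 -0.053 -0.937] q [ 0.76  0.53 -0.16  1.97 -0.23  0.34 -0.88] F [-3.06  0.49  7.45] M [0.556 0.402 0.172] op 0.0598 gf 44.9
```

Call:
send_rows(
  targets=[
    {"dx":0.042,"dy":0,"dz":-0.113,"ax":0,"ay":0,"az":0,"gripper":-1},
    {"dx":0.042,"dy":0,"dz":-0.113,"ax":0,"ay":0,"az":0,"gripper":-1},
    {"dx":0.042,"dy":0,"dz":-0.113,"ax":0,"ay":0,"az":0,"gripper":-1},
    {"dx":0,"dy":0,"dz":0,"ax":0,"ay":0,"az":0,"gripper":-1},
    {"dx":0,"dy":0,"dz":0,"ax":0,"ay":0,"az":0,"gripper":-1},
    {"dx":0,"dy":0,"dz":0,"ax":0,"ay":0,"az":0,"gripper":-1},
    {"dx":0,"dy":0,"dz":0,"ax":0,"ay":0,"az":0,"gripper":-1},
    {"dx":0,"dy":0,"dz":0,"ax":0,"ay":0,"az":0,"gripper":-1},
  ],
)

```text
t: 2.92
ee_pos: [0.5329, -0.3605, 0.1208]
orientation: [0.982, -0.07, 0.175, 0.014]
contact_force: [-0.3, 0.8, -2.9]
opening: 0.0599
gripper_force: 44.9
```

```bash
python3 -c "
from p import *
from plant import camera
now()
for i in range(6): camera('top');print(state()['contact_force'].round(2))"
```

```text
t 2.92 grasp [ 0.5264 -0.3596  0.1387] y az -98.1 y tilt 0.003 z [ 0.341 -0.052 -0.939] q [ 0.74  0.45 -0.14  1.95 -0.22  0.44 -0.91] F [-0.28  0.83 -2.86] M [ 0.157  0.605 -0.081] op 0.0599 gf 44.9
[ 0.26 -0.73 -3.7 ]
[ 0.46  0.38 -2.77]
[ 0.26 -0.12 -2.53]
[ 0.38  0.73 -3.5 ]
[-0.19 -0.05 -2.79]
[ 0.81  0.72 -2.44]
```

Call:
send_rows(
  targets=[
    {"dx":-0.042,"dy":0,"dz":0.113,"ax":0,"ay":0,"az":0,"gripper":-1},
    {"dx":-0.042,"dy":0,"dz":0.113,"ax":0,"ay":0,"az":0,"gripper":-1},
    {"dx":-0.03,"dy":0,"dz":0.08,"ax":0,"ay":0,"az":0,"gripper":-1},
    {"dx":-0.012,"dy":0,"dz":0.033,"ax":0,"ay":0,"az":0,"gripper":-1},
    {"dx":0,"dy":0,"dz":0,"ax":0,"ay":0,"az":0,"gripper":-1},
    {"dx":0,"dy":0,"dz":0,"ax":0,"ay":0,"az":0,"gripper":-1},
  ],
)

```text
t: 3.72
ee_pos: [0.5341, -0.3613, 0.069]
orientation: [0.982, -0.069, 0.176, 0.015]
contact_force: [-0.8, 1.3, 1.1]
opening: 0.0599
gripper_force: 45.0
```

```bash
python3 -c "
from p import *
now()"
```

```text
t 3.72 grasp [ 0.5276 -0.3603  0.0868] y az -98.1 y tilt 0.004 z [ 0.344 -0.053 -0.938] q [ 0.75  0.53 -0.16  1.97 -0.23  0.34 -0.88] F [-0.83  1.26  1.06] M [0.536 0.434 0.164] op 0.0599 gf 45.0
```

Call:
send_rows(
  targets=[
    {"dx":0,"dy":0,"dz":0,"ax":0,"ay":0,"az":0,"gripper":1},
    {"dx":0,"dy":0,"dz":0,"ax":0,"ay":0,"az":0,"gripper":1},
    {"dx":0,"dy":0,"dz":0,"ax":0,"ay":0,"az":0,"gripper":1},
    {"dx":0,"dy":0,"dz":0,"ax":0,"ay":0,"az":0,"gripper":1},
    {"dx":0.085,"dy":0,"dz":-0.225,"ax":0,"ay":0,"az":0,"gripper":1},
    {"dx":0.085,"dy":0,"dz":-0.225,"ax":0,"ay":0,"az":0,"gripper":1},
    {"dx":0.085,"dy":0,"dz":-0.225,"ax":0,"ay":0,"az":0,"gripper":1},
    {"dx":0.085,"dy":0,"dz":-0.225,"ax":0,"ay":0,"az":0,"gripper":1},
    {"dx":0.085,"dy":0,"dz":-0.225,"ax":0,"ay":0,"az":0,"gripper":1},
  ],
)

```text
t: 4.47
ee_pos: [0.5347, -0.3606, 0.2505]
orientation: [0.982, -0.069, 0.176, 0.015]
contact_force: [1.0, -0.2, -0.3]
opening: 0.0921
gripper_force: 0.0
```

```bash
python3 -c "
from p import *
now();e=plan((.554,.135,.26),0,20);plan((.554,.135,.085),0,20,start=e)"
```

```text
t 4.47 grasp [ 0.5282 -0.3596  0.2683] y az -98.1 y tilt 0.005 z [ 0.343 -0.053 -0.938] q [ 0.71  0.28 -0.11  1.84 -0.19  0.71 -0.97] F [ 0.96 -0.24 -0.29] M [ 0.101  0.29  -0.002] op 0.0921 gf 0.0
13 rows of {'dx': -0.007, 'dy': -0.255, 'dz': 0.001, 'ax': 0.004, 'ay': -0.0, 'az': -0.01} mid [ 0.555 -0.132  0.247]
5 rows of {'dx': -0.08, 'dy': 0.001, 'dz': 0.22, 'ax': -0.0, 'ay': -0.001, 'az': 0.001} mid [0.56  0.135 0.172]
```

Call:
send_rows(
  targets=[
    {"dx":-0.007,"dy":-0.255,"dz":0.001,"ax":0.004,"ay":0,"az":-0.01,"gripper":1},
    {"dx":-0.007,"dy":-0.255,"dz":0.001,"ax":0.004,"ay":0,"az":-0.01,"gripper":1},
    {"dx":-0.007,"dy":-0.255,"dz":0.001,"ax":0.004,"ay":0,"az":-0.01,"gripper":1},
    {"dx":-0.007,"dy":-0.255,"dz":0.001,"ax":0.004,"ay":0,"az":-0.01,"gripper":1},
    {"dx":-0.007,"dy":-0.255,"dz":0.001,"ax":0.004,"ay":0,"az":-0.01,"gripper":1},
    {"dx":-0.007,"dy":-0.255,"dz":0.001,"ax":0.004,"ay":0,"az":-0.01,"gripper":1},
    {"dx":-0.007,"dy":-0.255,"dz":0.001,"ax":0.004,"ay":0,"az":-0.01,"gripper":1},
    {"dx":-0.007,"dy":-0.255,"dz":0.001,"ax":0.004,"ay":0,"az":-0.01,"gripper":1},
    {"dx":-0.007,"dy":-0.255,"dz":0.001,"ax":0.004,"ay":0,"az":-0.01,"gripper":1},
    {"dx":-0.007,"dy":-0.255,"dz":0.001,"ax":0.004,"ay":0,"az":-0.01,"gripper":1},
  ],
)

```text
t: 5.3
ee_pos: [0.5604, 0.0226, 0.2428]
orientation: [0.984, -0.014, 0.177, 0.003]
contact_force: [1.1, -0.5, 0.4]
opening: 0.092
gripper_force: 0.0
```

Call:
send_rows(
  targets=[
    {"dx":-0.007,"dy":-0.255,"dz":0.001,"ax":0.004,"ay":0,"az":-0.01,"gripper":1},
    {"dx":-0.007,"dy":-0.255,"dz":0.001,"ax":0.004,"ay":0,"az":-0.01,"gripper":1},
    {"dx":-0.007,"dy":-0.255,"dz":0.001,"ax":0.004,"ay":0,"az":-0.01,"gripper":1},
    {"dx":0,"dy":0,"dz":0,"ax":0,"ay":0,"az":0,"gripper":1},
  ],
)

```text
t: 5.63
ee_pos: [0.559, 0.1448, 0.2415]
orientation: [0.984, 0.008, 0.177, -0.003]
contact_force: [-0.4, -0.4, 0.9]
opening: 0.0918
gripper_force: 0.0
```

```bash
python3 -c "
from p import *
now();e=plan((.554,.135,.26),0,20);plan((.554,.135,.085),0,20)"
```

```text
t 5.63 grasp [0.5524 0.1446 0.2593] y az -89.0 y tilt -0.003 z [ 0.348  0.009 -0.937] q [-0.07  0.17 -0.35  2.01  0.31  0.65 -2.17] F [-0.37 -0.37  0.85] M [0.093 0.306 0.014] op 0.0918 gf 0.0
1 rows of {'dx': 0.01, 'dy': 0.065, 'dz': -0.001, 'ax': -0.008, 'ay': -0.006, 'az': 0.014} mid [0.559 0.145 0.241]
5 rows of {'dx': -0.079, 'dy': 0.013, 'dz': 0.219, 'ax': -0.002, 'ay': -0.001, 'az': 0.003} mid [0.56  0.141 0.172]
```

Call:
send_rows(
  targets=[
    {"dx":0.01,"dy":0.065,"dz":0,"ax":-0.008,"ay":-0.006,"az":0.014,"gripper":1},
    {"dx":-0.08,"dy":0,"dz":0.22,"ax":0,"ay":0,"az":0,"gripper":1},
    {"dx":-0.08,"dy":0,"dz":0.22,"ax":0,"ay":0,"az":0,"gripper":1},
    {"dx":-0.08,"dy":0,"dz":0.22,"ax":0,"ay":0,"az":0,"gripper":1},
    {"dx":-0.08,"dy":0,"dz":0.22,"ax":0,"ay":0,"az":0,"gripper":1},
    {"dx":-0.08,"dy":0,"dz":0.22,"ax":0,"ay":0,"az":0,"gripper":1},
    {"dx":0,"dy":0,"dz":0,"ax":0,"ay":0,"az":0,"gripper":1},
    {"dx":0,"dy":0,"dz":0,"ax":0,"ay":0,"az":0,"gripper":1},
  ],
)

```text
t: 6.3
ee_pos: [0.5602, 0.1233, 0.0645]
orientation: [0.985, -0.006, 0.171, 0.004]
contact_force: [0.4, 0.9, 0.2]
opening: 0.0918
gripper_force: 0.0
```

```bash
python3 -c "
from p import *
import cv2
from plant import camera
now()
c=camera('wrist');cv2.imwrite('pics/w3.png',c['pixels'][:,:,::-1])"
```

```text
t 6.3 grasp [0.5538 0.1235 0.0824] y az -90.8 y tilt 0.006 z [ 0.337 -0.01  -0.941] q [-0.25  0.44 -0.11  2.15  0.66  0.29 -2.54] F [0.35 0.86 0.18] M [0.011 0.303 0.015] op 0.0918 gf 0.0
```

View pics/w3.png

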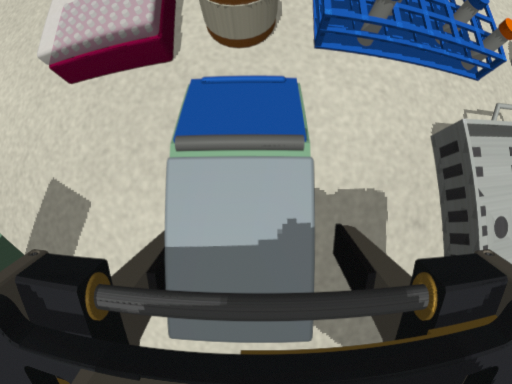

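The wrist picture shows the lid at 166–314 px, left of the finger centre (about 262), so the tool has to move about 12 mm to +y.

Call:
send_rows(
  targets=[
    {"dx":0,"dy":-0.08,"dz":0,"ax":0,"ay":0,"az":0,"gripper":1},
    {"dx":0,"dy":0,"dz":0,"ax":0,"ay":0,"az":0,"gripper":1},
    {"dx":0,"dy":0,"dz":0,"ax":0,"ay":0,"az":0,"gripper":1},
  ],
)

```text
t: 6.6
ee_pos: [0.5629, 0.1377, 0.0685]
orientation: [0.985, -0.006, 0.175, 0.002]
contact_force: [-0.5, -0.2, -0.6]
opening: 0.0917
gripper_force: 0.0
```

```bash
python3 -c "
from p import *
now()"
```

```text
t 6.6 grasp [0.5564 0.1378 0.0864] y az -90.7 y tilt 0.002 z [ 0.345 -0.006 -0.939] q [-0.28  0.44 -0.11  2.14  0.66  0.29 -2.56] F [-0.5  -0.22 -0.6 ] M [ 0.031  0.367 -0.051] op 0.0917 gf 0.0
```

Close, lift and weigh.

Call:
send_rows(
  targets=[
    {"dx":0,"dy":0,"dz":0,"ax":0,"ay":0,"az":0,"gripper":-1},
    {"dx":0,"dy":0,"dz":0,"ax":0,"ay":0,"az":0,"gripper":-1},
    {"dx":0,"dy":0,"dz":0,"ax":0,"ay":0,"az":0,"gripper":-1},
    {"dx":0,"dy":0,"dz":0,"ax":0,"ay":0,"az":0,"gripper":-1},
    {"dx":0,"dy":0,"dz":0,"ax":0,"ay":0,"az":0,"gripper":-1},
    {"dx":0,"dy":0,"dz":0,"ax":0,"ay":0,"az":0,"gripper":-1},
  ],
)

```text
t: 7.1
ee_pos: [0.5612, 0.1357, 0.0658]
orientation: [0.985, -0.006, 0.173, 0.004]
contact_force: [-1.7, -5.2, 3.9]
opening: 0.0596
gripper_force: 45.0
```

```bash
python3 -c "
from p import *
now()"
```

```text
t 7.1 grasp [0.5548 0.1358 0.0836] y az -90.8 y tilt 0.005 z [ 0.34 -0.01 -0.94] q [-0.28  0.44 -0.11  2.15  0.66  0.29 -2.57] F [-1.71 -5.21  3.88] M [-0.987  0.163 -0.349] op 0.0596 gf 45.0
```

Call:
send_rows(
  targets=[
    {"dx":0.042,"dy":0,"dz":-0.113,"ax":0,"ay":0,"az":0,"gripper":-1},
    {"dx":0.042,"dy":0,"dz":-0.113,"ax":0,"ay":0,"az":0,"gripper":-1},
    {"dx":0.042,"dy":0,"dz":-0.113,"ax":0,"ay":0,"az":0,"gripper":-1},
    {"dx":0,"dy":0,"dz":0,"ax":0,"ay":0,"az":0,"gripper":-1},
    {"dx":0,"dy":0,"dz":0,"ax":0,"ay":0,"az":0,"gripper":-1},
    {"dx":0,"dy":0,"dz":0,"ax":0,"ay":0,"az":0,"gripper":-1},
    {"dx":0,"dy":0,"dz":0,"ax":0,"ay":0,"az":0,"gripper":-1},
  ],
)

```text
t: 7.68
ee_pos: [0.5603, 0.137, 0.118]
orientation: [0.985, -0.006, 0.171, 0.003]
contact_force: [-0.1, 0.3, -4.8]
opening: 0.0597
gripper_force: 45.0
```

```bash
python3 -c "
from p import *
from plant import camera
now()
for i in range(6): camera('top');print(state()['contact_force'].round(2))"
```

```text
t 7.68 grasp [0.5539 0.1371 0.1359] y az -90.7 y tilt 0.004 z [ 0.338 -0.008 -0.941] q [-0.18  0.35 -0.23  2.11  0.55  0.42 -2.44] F [-0.05  0.33 -4.83] M [0.003 0.74  0.008] op 0.0597 gf 45.0
[-0.14 -0.01 -4.86]
[ 0.28  0.13 -5.12]
[ 0.1   0.46 -5.15]
[-0.25 -0.26 -4.23]
[-0.19 -0.32 -5.17]
[-0.31  0.02 -5.54]
```

```bash
python3 -c "
from p import *
e=plan((.545,.10,.205),-2,19.6,n=4);e=plan((.495,-.122,.205),-8,19.6,n=8,start=e);plan((.495,-.122,.205),-8,-65.4,n=14,start=e)"
```

```text
4 rows of {'dx': 0.024, 'dy': 0.063, 'dz': -0.111, 'ax': -0.001, 'ay': -0.001, 'az': 0.005} mid [0.557 0.119 0.153]
8 rows of {'dx': -0.025, 'dy': 0.189, 'dz': -0.009, 'ax': -0.004, 'ay': -0.0, 'az': 0.012} mid [ 0.53  -0.012  0.187]
14 rows of {'dx': -0.014, 'dy': -0.0, 'dz': -0.001, 'ax': -0.0, 'ay': -0.101, 'az': 0.0} mid [ 0.488 -0.121  0.188]
```

Call:
send_rows(
  targets=[
    {"dx":0.024,"dy":0.063,"dz":-0.111,"ax":-0.001,"ay":-0.001,"az":0.005,"gripper":-1},
    {"dx":0.024,"dy":0.063,"dz":-0.111,"ax":-0.001,"ay":-0.001,"az":0.005,"gripper":-1},
    {"dx":0.024,"dy":0.063,"dz":-0.111,"ax":-0.001,"ay":-0.001,"az":0.005,"gripper":-1},
    {"dx":0.024,"dy":0.063,"dz":-0.111,"ax":-0.001,"ay":-0.001,"az":0.005,"gripper":-1},
    {"dx":-0.025,"dy":0.189,"dz":-0.009,"ax":-0.004,"ay":0,"az":0.012,"gripper":-1},
    {"dx":-0.025,"dy":0.189,"dz":-0.009,"ax":-0.004,"ay":0,"az":0.012,"gripper":-1},
    {"dx":-0.025,"dy":0.189,"dz":-0.009,"ax":-0.004,"ay":0,"az":0.012,"gripper":-1},
    {"dx":-0.025,"dy":0.189,"dz":-0.009,"ax":-0.004,"ay":0,"az":0.012,"gripper":-1},
    {"dx":-0.025,"dy":0.189,"dz":-0.009,"ax":-0.004,"ay":0,"az":0.012,"gripper":-1},
    {"dx":-0.025,"dy":0.189,"dz":-0.009,"ax":-0.004,"ay":0,"az":0.012,"gripper":-1},
  ],
)

```text
t: 8.82
ee_pos: [0.516, -0.0695, 0.1875]
orientation: [0.984, -0.056, 0.171, 0.009]
contact_force: [0.2, -0.4, -5.0]
opening: 0.0599
gripper_force: 45.0
```

Call:
send_rows(
  targets=[
    {"dx":-0.025,"dy":0.189,"dz":-0.009,"ax":-0.004,"ay":0,"az":0.012,"gripper":-1},
    {"dx":-0.025,"dy":0.189,"dz":-0.009,"ax":-0.004,"ay":0,"az":0.012,"gripper":-1},
    {"dx":0,"dy":0,"dz":0,"ax":0,"ay":0,"az":0,"gripper":-1},
    {"dx":0,"dy":0,"dz":0,"ax":0,"ay":0,"az":0,"gripper":-1},
    {"dx":0,"dy":0,"dz":0,"ax":0,"ay":0,"az":0,"gripper":-1},
    {"dx":0,"dy":0,"dz":0,"ax":0,"ay":0,"az":0,"gripper":-1},
  ],
)

```text
t: 9.32
ee_pos: [0.5023, -0.1223, 0.1874]
orientation: [0.983, -0.068, 0.171, 0.011]
contact_force: [0.8, 0.0, -4.7]
opening: 0.0594
gripper_force: 45.0
```

```bash
python3 -c "
from p import *
now();plan((.495,-.122,.205),-8,-65.4,n=14)"
```

```text
t 9.32 grasp [ 0.4959 -0.1215  0.2053] y az -97.9 y tilt -0.002 z [ 0.334 -0.044 -0.942] q [ 0.44  0.14 -0.27  2.19  0.05  0.47 -1.57] F [ 0.85  0.03 -4.71] M [ 0.201  0.623 -0.007] op 0.0594 gf 45.0
14 rows of {'dx': -0.014, 'dy': 0.0, 'dz': -0.0, 'ax': -0.0, 'ay': -0.101, 'az': 0.0} mid [ 0.488 -0.12   0.187]
```

Call:
send_rows(
  targets=[
    {"dx":-0.014,"dy":0,"dz":0,"ax":0,"ay":-0.101,"az":0,"gripper":-1},
    {"dx":-0.014,"dy":0,"dz":0,"ax":0,"ay":-0.101,"az":0,"gripper":-1},
    {"dx":-0.014,"dy":0,"dz":0,"ax":0,"ay":-0.101,"az":0,"gripper":-1},
    {"dx":-0.014,"dy":0,"dz":0,"ax":0,"ay":-0.101,"az":0,"gripper":-1},
    {"dx":-0.014,"dy":0,"dz":0,"ax":0,"ay":-0.101,"az":0,"gripper":-1},
    {"dx":-0.014,"dy":0,"dz":0,"ax":0,"ay":-0.101,"az":0,"gripper":-1},
    {"dx":-0.014,"dy":0,"dz":0,"ax":0,"ay":-0.101,"az":0,"gripper":-1},
  ],
)

```text
t: 9.9
ee_pos: [0.4898, -0.1204, 0.1874]
orientation: [0.978, -0.067, -0.197, -0.015]
contact_force: [0.2, 0.2, -5.6]
opening: 0.0599
gripper_force: 45.0
```

```bash
python3 -c "
from p import *
now()"
```

```text
t 9.9 grasp [ 0.4971 -0.1214  0.205 ] y az -97.8 y tilt -0.002 z [-0.383  0.055 -0.922] q [ 0.34  0.51 -0.23  1.68  0.1   1.36 -1.63] F [ 0.18  0.2  -5.62] M [-0.056 -0.919 -0.009] op 0.0599 gf 45.0
```

```bash
python3 -c "
from p import *
e=plan((.515,-.17,.21),47,-23,n=9);plan((.515,-.17,.21),47,-67,n=8,start=e)"
```

```text
9 rows of {'dx': 0.001, 'dy': 0.045, 'dz': -0.005, 'ax': -0.04, 'ay': -0.0, 'az': -0.093} mid [ 0.492 -0.147  0.19 ]
8 rows of {'dx': -0.012, 'dy': 0.0, 'dz': -0.0, 'ax': 0.0, 'ay': -0.092, 'az': -0.001} mid [ 0.506 -0.18   0.197]
```

Call:
send_rows(
  targets=[
    {"dx":0.001,"dy":0.045,"dz":-0.005,"ax":-0.04,"ay":0,"az":-0.093,"gripper":-1},
    {"dx":0.001,"dy":0.045,"dz":-0.005,"ax":-0.04,"ay":0,"az":-0.093,"gripper":-1},
    {"dx":0.001,"dy":0.045,"dz":-0.005,"ax":-0.04,"ay":0,"az":-0.093,"gripper":-1},
    {"dx":0.001,"dy":0.045,"dz":-0.005,"ax":-0.04,"ay":0,"az":-0.093,"gripper":-1},
    {"dx":0.001,"dy":0.045,"dz":-0.005,"ax":-0.04,"ay":0,"az":-0.093,"gripper":-1},
    {"dx":0.001,"dy":0.045,"dz":-0.005,"ax":-0.04,"ay":0,"az":-0.093,"gripper":-1},
    {"dx":0.001,"dy":0.045,"dz":-0.005,"ax":-0.04,"ay":0,"az":-0.093,"gripper":-1},
    {"dx":0.001,"dy":0.045,"dz":-0.005,"ax":-0.04,"ay":0,"az":-0.093,"gripper":-1},
    {"dx":0.001,"dy":0.045,"dz":-0.005,"ax":-0.04,"ay":0,"az":-0.093,"gripper":-1},
    {"dx":0,"dy":0,"dz":0,"ax":0,"ay":0,"az":0,"gripper":-1},
  ],
)

```text
t: 10.73
ee_pos: [0.5093, -0.1744, 0.1928]
orientation: [0.899, 0.391, -0.179, 0.082]
contact_force: [-0.6, 0.7, -4.1]
opening: 0.0598
gripper_force: 45.0
```

```bash
python3 -c "
from p import *
now();plan((.515,-.17,.21),47,-67,n=8)"
```

```text
t 10.73 grasp [ 0.5142 -0.1689  0.2103] y az -42.9 y tilt 0.007 z [-0.258 -0.287 -0.923] q [ 0.35  0.47 -0.35  1.76  0.47  1.26 -0.96] F [-0.6   0.67 -4.14] M [ 0.729 -0.627  0.013] op 0.0598 gf 45.0
8 rows of {'dx': -0.012, 'dy': 0.001, 'dz': -0.0, 'ax': 0.001, 'ay': -0.092, 'az': -0.001} mid [ 0.506 -0.179  0.196]
```

Call:
send_rows(
  targets=[
    {"dx":-0.012,"dy":0,"dz":0,"ax":0,"ay":-0.092,"az":0,"gripper":-1},
    {"dx":-0.012,"dy":0,"dz":0,"ax":0,"ay":-0.092,"az":0,"gripper":-1},
    {"dx":-0.012,"dy":0,"dz":0,"ax":0,"ay":-0.092,"az":0,"gripper":-1},
    {"dx":-0.012,"dy":0,"dz":0,"ax":0,"ay":-0.092,"az":0,"gripper":-1},
    {"dx":-0.012,"dy":0,"dz":0,"ax":0,"ay":-0.092,"az":0,"gripper":-1},
    {"dx":-0.012,"dy":0,"dz":0,"ax":0,"ay":-0.092,"az":0,"gripper":-1},
    {"dx":-0.012,"dy":0,"dz":0,"ax":0,"ay":-0.092,"az":0,"gripper":-1},
    {"dx":-0.012,"dy":0,"dz":0,"ax":0,"ay":-0.092,"az":0,"gripper":-1},
    {"dx":0,"dy":0,"dz":0,"ax":0,"ay":0,"az":0,"gripper":-1},
    {"dx":0,"dy":0,"dz":0,"ax":0,"ay":0,"az":0,"gripper":-1},
  ],
)

```text
t: 11.57
ee_pos: [0.5014, -0.1823, 0.2006]
orientation: [0.766, 0.33, -0.505, 0.221]
contact_force: [0.2, -0.1, -2.5]
opening: 0.0597
gripper_force: 45.0
```

```bash
python3 -c "
from p import *
import cv2
from plant import camera
now()
c=camera('scene');cv2.imwrite('pics/s2.png',cv2.resize(c['pixels'][90:260,100:300,::-1],None,fx=3,fy=3))
for i in range(4): camera('top');print(state()['contact_force'].round(2))
now()"
```

```text
t 11.57 grasp [ 0.5133 -0.1695  0.208 ] y az -43.2 y tilt 0.006 z [-0.628 -0.672 -0.392] q [-0.02  0.81 -0.13  1.55  0.72  1.83 -1.14] F [ 0.22 -0.07 -2.46] M [ 1.123 -1.082  0.027] op 0.0597 gf 45.0
[ 0.02 -0.34 -2.28]
[ 0.55  0.47 -3.04]
[-1.57  0.21 -2.62]
[-0.1   0.14 -1.89]
t 11.82 grasp [ 0.5128 -0.172   0.2111] y az -43.4 y tilt 0.009 z [-0.629 -0.67  -0.394] q [-0.01  0.81 -0.13  1.55  0.72  1.83 -1.13] F [-0.1   0.14 -1.89] M [ 1.087 -1.085  0.045] op 0.0598 gf 45.0
```

View pics/s2.png

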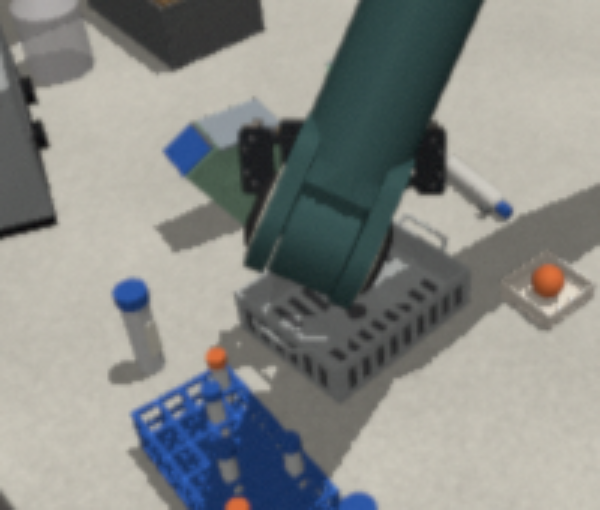

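The weight fell from 4.95 N to 2.4 N, so the ball is out of the canister. The dish ball is in place, and the basket is partly hidden by the arm. Next I untip the canister and carry it back.

```bash
python3 -c "
from p import *
e=plan((.515,-.165,.22),47,-23,n=7);e=plan((.555,.136,.15),-.8,19.8,n=12,start=e);e=plan((.555,.136,.085),-.8,19.8,n=4,start=e)"
```

```text
7 rows of {'dx': 0.012, 'dy': -0.003, 'dz': -0.011, 'ax': 0.0, 'ay': 0.104, 'az': -0.002} mid [ 0.505 -0.179  0.201]
12 rows of {'dx': 0.105, 'dy': -0.149, 'dz': 0.025, 'ax': 0.002, 'ay': 0.056, 'az': 0.068} mid [ 0.498 -0.015  0.151]
4 rows of {'dx': -0.037, 'dy': -0.002, 'dz': 0.104, 'ax': -0.0, 'ay': 0.0, 'az': 0.0} mid [0.561 0.136 0.1  ]
```

```bash
python3 -c "
from p import *
e=plan((.515,-.165,.225),47,-23,n=7);e=plan((.555,.136,.2),-.8,19.8,n=12,start=e);e=plan((.555,.136,.10),-.8,19.8,n=4,start=e)"
```

```text
7 rows of {'dx': 0.008, 'dy': -0.003, 'dz': -0.015, 'ax': 0.0, 'ay': 0.104, 'az': -0.002} mid [ 0.505 -0.178  0.204]
12 rows of {'dx': 0.104, 'dy': -0.147, 'dz': 0.0, 'ax': 0.002, 'ay': 0.056, 'az': 0.068} mid [ 0.502 -0.013  0.179]
4 rows of {'dx': -0.057, 'dy': 0.001, 'dz': 0.158, 'ax': -0.0, 'ay': 0.0, 'az': 0.0} mid [0.562 0.136 0.133]
```

Call:
send_rows(
  targets=[
    {"dx":0.008,"dy":-0.003,"dz":-0.015,"ax":0,"ay":0.104,"az":-0.002,"gripper":-1},
    {"dx":0.008,"dy":-0.003,"dz":-0.015,"ax":0,"ay":0.104,"az":-0.002,"gripper":-1},
    {"dx":0.008,"dy":-0.003,"dz":-0.015,"ax":0,"ay":0.104,"az":-0.002,"gripper":-1},
    {"dx":0.008,"dy":-0.003,"dz":-0.015,"ax":0,"ay":0.104,"az":-0.002,"gripper":-1},
    {"dx":0.008,"dy":-0.003,"dz":-0.015,"ax":0,"ay":0.104,"az":-0.002,"gripper":-1},
    {"dx":0.008,"dy":-0.003,"dz":-0.015,"ax":0,"ay":0.104,"az":-0.002,"gripper":-1},
    {"dx":0.008,"dy":-0.003,"dz":-0.015,"ax":0,"ay":0.104,"az":-0.002,"gripper":-1},
  ],
)

```text
t: 12.4
ee_pos: [0.5102, -0.17, 0.2086]
orientation: [0.898, 0.392, -0.182, 0.08]
contact_force: [-1.4, -0.3, -2.6]
opening: 0.0596
gripper_force: 45.0
```

Call:
send_rows(
  targets=[
    {"dx":0.104,"dy":-0.147,"dz":0,"ax":0.002,"ay":0.056,"az":0.068,"gripper":-1},
    {"dx":0.104,"dy":-0.147,"dz":0,"ax":0.002,"ay":0.056,"az":0.068,"gripper":-1},
    {"dx":0.104,"dy":-0.147,"dz":0,"ax":0.002,"ay":0.056,"az":0.068,"gripper":-1},
    {"dx":0.104,"dy":-0.147,"dz":0,"ax":0.002,"ay":0.056,"az":0.068,"gripper":-1},
    {"dx":0.104,"dy":-0.147,"dz":0,"ax":0.002,"ay":0.056,"az":0.068,"gripper":-1},
    {"dx":0.104,"dy":-0.147,"dz":0,"ax":0.002,"ay":0.056,"az":0.068,"gripper":-1},
  ],
)

```text
t: 12.9
ee_pos: [0.501, -0.0122, 0.1785]
orientation: [0.979, 0.198, -0.007, 0.042]
contact_force: [1.7, 0.8, -3.0]
opening: 0.0599
gripper_force: 45.0
```

Call:
send_rows(
  targets=[
    {"dx":0.104,"dy":-0.147,"dz":0,"ax":0.002,"ay":0.056,"az":0.068,"gripper":-1},
    {"dx":0.104,"dy":-0.147,"dz":0,"ax":0.002,"ay":0.056,"az":0.068,"gripper":-1},
    {"dx":0.104,"dy":-0.147,"dz":0,"ax":0.002,"ay":0.056,"az":0.068,"gripper":-1},
    {"dx":0.104,"dy":-0.147,"dz":0,"ax":0.002,"ay":0.056,"az":0.068,"gripper":-1},
    {"dx":0.104,"dy":-0.147,"dz":0,"ax":0.002,"ay":0.056,"az":0.068,"gripper":-1},
    {"dx":0.104,"dy":-0.147,"dz":0,"ax":0.002,"ay":0.056,"az":0.068,"gripper":-1},
    {"dx":0,"dy":0,"dz":0,"ax":0,"ay":0,"az":0,"gripper":-1},
    {"dx":0,"dy":0,"dz":0,"ax":0,"ay":0,"az":0,"gripper":-1},
    {"dx":0,"dy":0,"dz":0,"ax":0,"ay":0,"az":0,"gripper":-1},
  ],
)

```text
t: 13.65
ee_pos: [0.5604, 0.1359, 0.1816]
orientation: [0.986, -0.006, 0.169, 0.002]
contact_force: [-0.7, -0.1, -2.4]
opening: 0.0597
gripper_force: 45.0
```

```bash
python3 -c "
from p import *
from plant import camera
now()
for i in range(5): camera('top');print(state()['contact_force'].round(2))
now()
plan((.555,.136,.1),-.8,19.8,n=4);plan((.555,.136,.085),-.8,19.8,n=5)"
```

```text
t 13.65 grasp [0.5541 0.136  0.1995] y az -90.7 y tilt 0.002 z [ 0.333 -0.006 -0.943] q [-0.12  0.26 -0.28  2.06  0.39  0.55 -2.27] F [-0.69 -0.09 -2.41] M [0.007 0.583 0.03 ] op 0.0597 gf 45.0
[ 0.05  0.11 -2.41]
[-0.84  0.07 -2.41]
[ 0.15 -0.09 -2.19]
[-0.33 -0.01 -3.09]
[-0.11  0.12 -2.87]
t 13.9 grasp [0.5547 0.136  0.199 ] y az -90.7 y tilt 0.001 z [ 0.333 -0.005 -0.943] q [-0.12  0.26 -0.28  2.06  0.39  0.55 -2.27] F [-0.11  0.12 -2.87] M [ 0.029  0.564 -0.016] op 0.0603 gf 45.0
4 rows of {'dx': -0.054, 'dy': -0.0, 'dz': 0.156, 'ax': 0.0, 'ay': 0.001, 'az': 0.0} mid [0.561 0.136 0.132]
5 rows of {'dx': -0.05, 'dy': -0.0, 'dz': 0.143, 'ax': 0.0, 'ay': 0.001, 'az': 0.0} mid [0.561 0.136 0.136]
```

Call:
send_rows(
  targets=[
    {"dx":-0.054,"dy":0,"dz":0.156,"ax":0,"ay":0.001,"az":0,"gripper":-1},
    {"dx":-0.054,"dy":0,"dz":0.156,"ax":0,"ay":0.001,"az":0,"gripper":-1},
    {"dx":-0.054,"dy":0,"dz":0.156,"ax":0,"ay":0.001,"az":0,"gripper":-1},
    {"dx":-0.054,"dy":0,"dz":0.156,"ax":0,"ay":0.001,"az":0,"gripper":-1},
    {"dx":-0.016,"dy":0,"dz":0.046,"ax":0,"ay":0,"az":0,"gripper":-1},
    {"dx":-0.016,"dy":0,"dz":0.046,"ax":0,"ay":0,"az":0,"gripper":-1},
    {"dx":0,"dy":0,"dz":0,"ax":0,"ay":0,"az":0,"gripper":-1},
    {"dx":0,"dy":0,"dz":0,"ax":0,"ay":0,"az":0,"gripper":-1},
  ],
)

```text
t: 14.57
ee_pos: [0.5626, 0.1376, 0.0683]
orientation: [0.985, -0.005, 0.172, 0.001]
contact_force: [0.2, -0.0, -2.5]
opening: 0.06
gripper_force: 45.0
```

```bash
python3 -c "
from p import *
now()"
```

```text
t 14.57 grasp [0.5562 0.1377 0.0862] y az -90.6 y tilt -0.0 z [ 0.338 -0.003 -0.941] q [-0.28  0.44 -0.11  2.14  0.63  0.3  -2.53] F [ 0.24 -0.04 -2.46] M [-0.009  0.489  0.027] op 0.06 gf 45.0
```

Call:
send_rows(
  targets=[
    {"dx":-0.006,"dy":0,"dz":0.015,"ax":0,"ay":0,"az":0,"gripper":-1},
    {"dx":-0.004,"dy":0,"dz":0.012,"ax":0,"ay":0,"az":0,"gripper":-1},
    {"dx":0,"dy":0,"dz":0,"ax":0,"ay":0,"az":0,"gripper":-1},
  ],
)

```text
t: 14.82
ee_pos: [0.5632, 0.1378, 0.0656]
orientation: [0.985, -0.005, 0.173, 0.001]
contact_force: [-5.0, -0.2, 11.4]
opening: 0.06
gripper_force: 45.0
```

```bash
python3 -c "
from p import *
now()"
```

```text
t 14.82 grasp [0.5567 0.1379 0.0835] y az -90.6 y tilt -0.001 z [ 0.341 -0.003 -0.94 ] q [-0.29  0.44 -0.1   2.14  0.64  0.29 -2.54] F [-4.97 -0.18 11.36] M [-0.255  0.904 -0.132] op 0.06 gf 45.0
```

Call:
send_rows(
  targets=[
    {"dx":0,"dy":0,"dz":0,"ax":0,"ay":0,"az":0,"gripper":1},
    {"dx":0,"dy":0,"dz":0,"ax":0,"ay":0,"az":0,"gripper":1},
    {"dx":0,"dy":0,"dz":0,"ax":0,"ay":0,"az":0,"gripper":1},
    {"dx":0,"dy":0,"dz":0,"ax":0,"ay":0,"az":0,"gripper":1},
    {"dx":0.083,"dy":0,"dz":-0.225,"ax":0,"ay":0,"az":0,"gripper":1},
    {"dx":0.083,"dy":0,"dz":-0.225,"ax":0,"ay":0,"az":0,"gripper":1},
    {"dx":0.083,"dy":0,"dz":-0.225,"ax":0,"ay":0,"az":0,"gripper":1},
    {"dx":0.083,"dy":0,"dz":-0.225,"ax":0,"ay":0,"az":0,"gripper":1},
    {"dx":0.083,"dy":0,"dz":-0.225,"ax":0,"ay":0,"az":0,"gripper":1},
    {"dx":0,"dy":0,"dz":0,"ax":0,"ay":0,"az":0,"gripper":1},
  ],
)

```text
t: 15.65
ee_pos: [0.5676, 0.1388, 0.2513]
orientation: [0.984, -0.006, 0.178, -0.001]
contact_force: [1.4, 0.3, 0.8]
opening: 0.0918
gripper_force: 0.0
```

```bash
python3 -c "
from p import *
now();e=plan((.492,.36,.26),154.8,-20,n=24);plan((.492,.36,.085),154.8,-20,start=e)"
```

```text
t 15.65 grasp [0.561  0.1388 0.2691] y az -90.6 y tilt -0.004 z [ 0.349 -0.    -0.937] q [-0.05  0.18 -0.35  1.99  0.31  0.68 -2.18] F [1.44 0.31 0.75] M [ 0.105  0.267 -0.037] op 0.0918 gf 0.0
24 rows of {'dx': 0.074, 'dy': -0.048, 'dz': -0.005, 'ax': 0.0, 'ay': -0.008, 'az': -0.109} mid [0.617 0.275 0.275]
5 rows of {'dx': 0.082, 'dy': -0.0, 'dz': 0.217, 'ax': 0.002, 'ay': 0.001, 'az': 0.001} mid [0.499 0.357 0.172]
```

Call:
send_rows(
  targets=[
    {"dx":0.074,"dy":-0.048,"dz":-0.005,"ax":0,"ay":-0.008,"az":-0.109,"gripper":1},
    {"dx":0.074,"dy":-0.048,"dz":-0.005,"ax":0,"ay":-0.008,"az":-0.109,"gripper":1},
    {"dx":0.074,"dy":-0.048,"dz":-0.005,"ax":0,"ay":-0.008,"az":-0.109,"gripper":1},
    {"dx":0.074,"dy":-0.048,"dz":-0.005,"ax":0,"ay":-0.008,"az":-0.109,"gripper":1},
    {"dx":0.074,"dy":-0.048,"dz":-0.005,"ax":0,"ay":-0.008,"az":-0.109,"gripper":1},
    {"dx":0.074,"dy":-0.048,"dz":-0.005,"ax":0,"ay":-0.008,"az":-0.109,"gripper":1},
    {"dx":0.074,"dy":-0.048,"dz":-0.005,"ax":0,"ay":-0.008,"az":-0.109,"gripper":1},
    {"dx":0.074,"dy":-0.048,"dz":-0.005,"ax":0,"ay":-0.008,"az":-0.109,"gripper":1},
    {"dx":0.074,"dy":-0.048,"dz":-0.005,"ax":0,"ay":-0.008,"az":-0.109,"gripper":1},
    {"dx":0.074,"dy":-0.048,"dz":-0.005,"ax":0,"ay":-0.008,"az":-0.109,"gripper":1},
  ],
)

```text
t: 16.48
ee_pos: [0.6185, 0.2481, 0.2666]
orientation: [0.837, 0.53, 0.104, 0.093]
contact_force: [-0.4, -0.3, 0.5]
opening: 0.0919
gripper_force: 0.0
```

Call:
send_rows(
  targets=[
    {"dx":0.074,"dy":-0.048,"dz":-0.005,"ax":0,"ay":-0.008,"az":-0.109,"gripper":1},
    {"dx":0.074,"dy":-0.048,"dz":-0.005,"ax":0,"ay":-0.008,"az":-0.109,"gripper":1},
    {"dx":0.074,"dy":-0.048,"dz":-0.005,"ax":0,"ay":-0.008,"az":-0.109,"gripper":1},
    {"dx":0.074,"dy":-0.048,"dz":-0.005,"ax":0,"ay":-0.008,"az":-0.109,"gripper":1},
    {"dx":0.074,"dy":-0.048,"dz":-0.005,"ax":0,"ay":-0.008,"az":-0.109,"gripper":1},
    {"dx":0.074,"dy":-0.048,"dz":-0.005,"ax":0,"ay":-0.008,"az":-0.109,"gripper":1},
    {"dx":0.074,"dy":-0.048,"dz":-0.005,"ax":0,"ay":-0.008,"az":-0.109,"gripper":1},
    {"dx":0.074,"dy":-0.048,"dz":-0.005,"ax":0,"ay":-0.008,"az":-0.109,"gripper":1},
    {"dx":0.074,"dy":-0.048,"dz":-0.005,"ax":0,"ay":-0.008,"az":-0.109,"gripper":1},
    {"dx":0.074,"dy":-0.048,"dz":-0.005,"ax":0,"ay":-0.008,"az":-0.109,"gripper":1},
  ],
)

```text
t: 17.32
ee_pos: [0.5448, 0.3486, 0.2456]
orientation: [0.421, 0.894, 0.004, 0.155]
contact_force: [-0.7, -0.3, -0.0]
opening: 0.0919
gripper_force: 0.0
```

Call:
send_rows(
  targets=[
    {"dx":0.074,"dy":-0.048,"dz":-0.005,"ax":0,"ay":-0.008,"az":-0.109,"gripper":1},
    {"dx":0.074,"dy":-0.048,"dz":-0.005,"ax":0,"ay":-0.008,"az":-0.109,"gripper":1},
    {"dx":0.074,"dy":-0.048,"dz":-0.005,"ax":0,"ay":-0.008,"az":-0.109,"gripper":1},
    {"dx":0.074,"dy":-0.048,"dz":-0.005,"ax":0,"ay":-0.008,"az":-0.109,"gripper":1},
    {"dx":0,"dy":0,"dz":0,"ax":0,"ay":0,"az":0,"gripper":1},
    {"dx":0,"dy":0,"dz":0,"ax":0,"ay":0,"az":0,"gripper":1},
    {"dx":0,"dy":0,"dz":0,"ax":0,"ay":0,"az":0,"gripper":1},
    {"dx":0,"dy":0,"dz":0,"ax":0,"ay":0,"az":0,"gripper":1},
  ],
)

```text
t: 17.98
ee_pos: [0.496, 0.3543, 0.2333]
orientation: [0.213, 0.962, -0.038, 0.167]
contact_force: [-0.1, -0.8, 0.4]
opening: 0.0915
gripper_force: 0.0
```

```bash
python3 -c "
from p import *
from plant import camera
import cv2
now();plan((.492,.36,.26),154.8,-20,n=3);e=plan((.492,.36,.085),154.8,-20)
c=camera('top');cv2.imwrite('pics/t3.png',cv2.resize(c['pixels'][120:280,70:430,::-1],None,fx=2.2,fy=2.2))"
```

```text
t 17.98 grasp [0.4902 0.357  0.2512] y az 65.1 y tilt -0.002 z [ 0.306 -0.144 -0.941] q [-0.22  0.46 -0.82  1.78  0.76  1.11 -0.22] F [-0.1  -0.81  0.44] M [ 0.192  0.115 -0.022] op 0.0915 gf 0.0
3 rows of {'dx': -0.008, 'dy': 0.008, 'dz': -0.018, 'ax': -0.0, 'ay': -0.001, 'az': 0.002} mid [0.497 0.355 0.236]
5 rows of {'dx': 0.075, 'dy': 0.005, 'dz': 0.209, 'ax': -0.0, 'ay': -0.001, 'az': 0.001} mid [0.497 0.356 0.167]
```

View pics/t3.png

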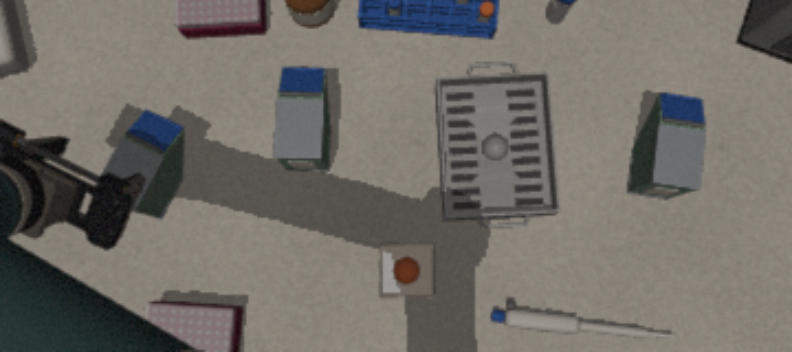

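The top view shows the grey steel ball at the basket's middle (495,147), with cans M (302,120) and R (668,145) standing at their places. Now I go down on can L.

Call:
send_rows(
  targets=[
    {"dx":0.075,"dy":0.005,"dz":0.209,"ax":0,"ay":0,"az":0,"gripper":1},
    {"dx":0.075,"dy":0.005,"dz":0.209,"ax":0,"ay":0,"az":0,"gripper":1},
    {"dx":0.075,"dy":0.005,"dz":0.209,"ax":0,"ay":0,"az":0,"gripper":1},
    {"dx":0.075,"dy":0.005,"dz":0.209,"ax":0,"ay":0,"az":0,"gripper":1},
    {"dx":0.07,"dy":0.005,"dz":0.2,"ax":0,"ay":0,"az":0,"gripper":1},
    {"dx":0,"dy":0,"dz":0,"ax":0,"ay":0,"az":0,"gripper":1},
    {"dx":0,"dy":0,"dz":0,"ax":0,"ay":0,"az":0,"gripper":1},
    {"dx":0,"dy":0,"dz":0,"ax":0,"ay":0,"az":0,"gripper":1},
  ],
)

```text
t: 18.7
ee_pos: [0.4971, 0.3585, 0.0697]
orientation: [0.211, 0.962, -0.037, 0.168]
contact_force: [0.7, 1.1, 1.0]
opening: 0.0923
gripper_force: 0.0
```

```bash
python3 -c "
from p import *
import cv2
from plant import camera
now()
c=camera('wrist');cv2.imwrite('pics/w4.png',c['pixels'][:,:,::-1])"
```

```text
t 18.7 grasp [0.4913 0.3612 0.0876] y az 65.2 y tilt -0.001 z [ 0.307 -0.142 -0.941] q [-0.34  0.67 -0.67  1.89  1.01  0.91 -0.49] F [0.65 1.12 1.04] M [0.141 0.111 0.036] op 0.0923 gf 0.0
```

View pics/w4.png

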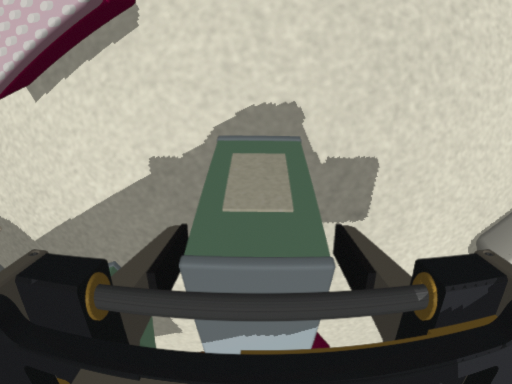

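The canister is centred between the fingers (lid edge 183–333 px). Close, lift and weigh.

Call:
send_rows(
  targets=[
    {"dx":0,"dy":0,"dz":0,"ax":0,"ay":0,"az":0,"gripper":-1},
    {"dx":0,"dy":0,"dz":0,"ax":0,"ay":0,"az":0,"gripper":-1},
    {"dx":0,"dy":0,"dz":0,"ax":0,"ay":0,"az":0,"gripper":-1},
    {"dx":0,"dy":0,"dz":0,"ax":0,"ay":0,"az":0,"gripper":-1},
    {"dx":0,"dy":0,"dz":0,"ax":0,"ay":0,"az":0,"gripper":-1},
    {"dx":0,"dy":0,"dz":0,"ax":0,"ay":0,"az":0,"gripper":-1},
  ],
)

```text
t: 19.25
ee_pos: [0.4965, 0.3573, 0.0686]
orientation: [0.211, 0.962, -0.038, 0.167]
contact_force: [-0.8, -1.1, 3.2]
opening: 0.0597
gripper_force: 44.9
```

```bash
python3 -c "
from p import *
now()"
```

```text
t 19.25 grasp [0.4906 0.3601 0.0864] y az 65.2 y tilt -0.003 z [ 0.306 -0.144 -0.941] q [-0.34  0.67 -0.67  1.89  1.01  0.91 -0.49] F [-0.83 -1.15  3.16] M [-0.179  0.145 -0.152] op 0.0597 gf 44.9
```

Call:
send_rows(
  targets=[
    {"dx":-0.041,"dy":0,"dz":-0.113,"ax":0,"ay":0,"az":0,"gripper":-1},
    {"dx":-0.041,"dy":0,"dz":-0.113,"ax":0,"ay":0,"az":0,"gripper":-1},
    {"dx":-0.041,"dy":0,"dz":-0.113,"ax":0,"ay":0,"az":0,"gripper":-1},
    {"dx":0,"dy":0,"dz":0,"ax":0,"ay":0,"az":0,"gripper":-1},
    {"dx":0,"dy":0,"dz":0,"ax":0,"ay":0,"az":0,"gripper":-1},
    {"dx":0,"dy":0,"dz":0,"ax":0,"ay":0,"az":0,"gripper":-1},
    {"dx":0,"dy":0,"dz":0,"ax":0,"ay":0,"az":0,"gripper":-1},
  ],
)

```text
t: 19.83
ee_pos: [0.4958, 0.3566, 0.1204]
orientation: [0.211, 0.963, -0.039, 0.166]
contact_force: [1.1, -0.7, -4.6]
opening: 0.0596
gripper_force: 44.9
```

```bash
python3 -c "
from p import *
from plant import camera
now()
for i in range(6): camera('top');print(state()['contact_force'].round(2))"
```

```text
t 19.83 grasp [0.49   0.3594 0.1383] y az 65.3 y tilt -0.006 z [ 0.303 -0.146 -0.942] q [-0.3   0.6  -0.73  1.86  0.92  0.97 -0.39] F [ 1.14 -0.72 -4.59] M [ 0.373  0.503 -0.043] op 0.0596 gf 44.9
[ 0.06  0.21 -4.82]
[ 0.24 -0.27 -5.21]
[ 0.15  0.27 -5.07]
[ 0.16  0.57 -5.23]
[ 0.14 -0.08 -4.37]
[-0.11  0.66 -4.28]
```

```bash
python3 -c "
from p import *
e=plan((.49,.35,.265),150,-19.6,n=4);e=plan((.545,-.068,.255),100,-19.6,n=12,start=e);e=plan((.545,-.068,.21),100,20,n=7,start=e);e=plan((.545,-.068,.21),100,65.4,n=8,start=e)"
```

```text
4 rows of {'dx': -0.077, 'dy': -0.017, 'dz': -0.194, 'ax': 0.007, 'ay': 0.001, 'az': 0.021} mid [0.496 0.352 0.184]
12 rows of {'dx': -0.196, 'dy': -0.123, 'dz': 0.075, 'ax': 0.023, 'ay': -0.0, 'az': 0.065} mid [0.567 0.142 0.242]
7 rows of {'dx': 0.015, 'dy': -0.0, 'dz': 0.044, 'ax': -0.0, 'ay': 0.094, 'az': 0.001} mid [ 0.546 -0.073  0.217]
8 rows of {'dx': 0.013, 'dy': -0.0, 'dz': -0.001, 'ax': 0.0, 'ay': 0.095, 'az': -0.0} mid [ 0.543 -0.055  0.196]
```

Call:
send_rows(
  targets=[
    {"dx":-0.077,"dy":-0.017,"dz":-0.194,"ax":0.007,"ay":0.001,"az":0.021,"gripper":-1},
    {"dx":-0.077,"dy":-0.017,"dz":-0.194,"ax":0.007,"ay":0.001,"az":0.021,"gripper":-1},
    {"dx":-0.077,"dy":-0.017,"dz":-0.194,"ax":0.007,"ay":0.001,"az":0.021,"gripper":-1},
    {"dx":-0.077,"dy":-0.017,"dz":-0.194,"ax":0.007,"ay":0.001,"az":0.021,"gripper":-1},
    {"dx":-0.196,"dy":-0.123,"dz":0.075,"ax":0.023,"ay":0,"az":0.065,"gripper":-1},
    {"dx":-0.196,"dy":-0.123,"dz":0.075,"ax":0.023,"ay":0,"az":0.065,"gripper":-1},
    {"dx":-0.196,"dy":-0.123,"dz":0.075,"ax":0.023,"ay":0,"az":0.065,"gripper":-1},
    {"dx":-0.196,"dy":-0.123,"dz":0.075,"ax":0.023,"ay":0,"az":0.065,"gripper":-1},
    {"dx":-0.196,"dy":-0.123,"dz":0.075,"ax":0.023,"ay":0,"az":0.065,"gripper":-1},
    {"dx":-0.196,"dy":-0.123,"dz":0.075,"ax":0.023,"ay":0,"az":0.065,"gripper":-1},
  ],
)

```text
t: 20.97
ee_pos: [0.5678, 0.14, 0.2427]
orientation: [0.456, 0.874, -0.079, 0.15]
contact_force: [1.2, 0.4, -5.0]
opening: 0.06
gripper_force: 45.0
```

Call:
send_rows(
  targets=[
    {"dx":-0.196,"dy":-0.123,"dz":0.075,"ax":0.023,"ay":0,"az":0.065,"gripper":-1},
    {"dx":-0.196,"dy":-0.123,"dz":0.075,"ax":0.023,"ay":0,"az":0.065,"gripper":-1},
    {"dx":-0.196,"dy":-0.123,"dz":0.075,"ax":0.023,"ay":0,"az":0.065,"gripper":-1},
    {"dx":-0.196,"dy":-0.123,"dz":0.075,"ax":0.023,"ay":0,"az":0.065,"gripper":-1},
    {"dx":-0.196,"dy":-0.123,"dz":0.075,"ax":0.023,"ay":0,"az":0.065,"gripper":-1},
    {"dx":-0.196,"dy":-0.123,"dz":0.075,"ax":0.023,"ay":0,"az":0.065,"gripper":-1},
    {"dx":0,"dy":0,"dz":0,"ax":0,"ay":0,"az":0,"gripper":-1},
    {"dx":0,"dy":0,"dz":0,"ax":0,"ay":0,"az":0,"gripper":-1},
    {"dx":0,"dy":0,"dz":0,"ax":0,"ay":0,"az":0,"gripper":-1},
  ],
)

```text
t: 21.72
ee_pos: [0.5463, -0.0739, 0.2382]
orientation: [0.631, 0.757, -0.109, 0.13]
contact_force: [0.0, 0.6, -4.6]
opening: 0.0597
gripper_force: 45.0
```

```bash
python3 -c "
from p import *
now();e=plan((.545,-.068,.21),100,20,n=7);e=plan((.545,-.068,.21),100,65.4,n=8,start=e)"
```

```text
t 21.72 grasp [ 0.5451 -0.0677  0.2561] y az 10.3 y tilt -0.0 z [ 0.06  -0.329 -0.943] q [ 0.31  0.31 -0.53  1.87  0.57  1.08 -0.31] F [ 0.04  0.64 -4.57] M [0.778 0.016 0.01 ] op 0.0597 gf 45.0
7 rows of {'dx': 0.014, 'dy': -0.0, 'dz': 0.044, 'ax': -0.0, 'ay': 0.094, 'az': 0.001} mid [ 0.546 -0.073  0.218]
8 rows of {'dx': 0.013, 'dy': -0.0, 'dz': -0.0, 'ax': 0.0, 'ay': 0.095, 'az': -0.0} mid [ 0.543 -0.055  0.196]
```

Call:
send_rows(
  targets=[
    {"dx":0.014,"dy":0,"dz":0.044,"ax":0,"ay":0.094,"az":0.001,"gripper":-1},
    {"dx":0.014,"dy":0,"dz":0.044,"ax":0,"ay":0.094,"az":0.001,"gripper":-1},
    {"dx":0.014,"dy":0,"dz":0.044,"ax":0,"ay":0.094,"az":0.001,"gripper":-1},
    {"dx":0.014,"dy":0,"dz":0.044,"ax":0,"ay":0.094,"az":0.001,"gripper":-1},
    {"dx":0.014,"dy":0,"dz":0.044,"ax":0,"ay":0.094,"az":0.001,"gripper":-1},
    {"dx":0.014,"dy":0,"dz":0.044,"ax":0,"ay":0.094,"az":0.001,"gripper":-1},
    {"dx":0.014,"dy":0,"dz":0.044,"ax":0,"ay":0.094,"az":0.001,"gripper":-1},
    {"dx":0,"dy":0,"dz":0,"ax":0,"ay":0,"az":0,"gripper":-1},
    {"dx":0,"dy":0,"dz":0,"ax":0,"ay":0,"az":0,"gripper":-1},
  ],
)

```text
t: 22.47
ee_pos: [0.5441, -0.063, 0.1914]
orientation: [0.634, 0.754, 0.11, -0.132]
contact_force: [0.4, 0.1, -4.2]
opening: 0.0599
gripper_force: 45.0
```

```bash
python3 -c "
from p import *
now();e=plan((.545,-.068,.21),100,65.4,n=8)"
```

```text
t 22.47 grasp [ 0.5453 -0.0693  0.2093] y az 9.9 y tilt -0.002 z [-0.06   0.334 -0.941] q [ 0.74  0.51 -0.66  1.76 -0.03  1.07  0.31] F [ 0.42  0.13 -4.19] M [-0.732 -0.253  0.042] op 0.0599 gf 45.0
8 rows of {'dx': 0.014, 'dy': -0.0, 'dz': -0.0, 'ax': 0.0, 'ay': 0.095, 'az': -0.0} mid [ 0.543 -0.056  0.195]
```

Call:
send_rows(
  targets=[
    {"dx":0.014,"dy":0,"dz":0,"ax":0,"ay":0.095,"az":0,"gripper":-1},
    {"dx":0.014,"dy":0,"dz":0,"ax":0,"ay":0.095,"az":0,"gripper":-1},
    {"dx":0.014,"dy":0,"dz":0,"ax":0,"ay":0.095,"az":0,"gripper":-1},
    {"dx":0.014,"dy":0,"dz":0,"ax":0,"ay":0.095,"az":0,"gripper":-1},
  ],
)

```text
t: 22.8
ee_pos: [0.5439, -0.0537, 0.1979]
orientation: [0.598, 0.715, 0.234, -0.278]
contact_force: [-0.6, -0.6, -5.9]
opening: 0.0592
gripper_force: 45.0
```

```bash
python3 -c "
from p import *
now()"
```

```text
t 22.8 grasp [ 0.5461 -0.0664  0.2119] y az 10.1 y tilt 0.003 z [-0.117  0.667 -0.736] q [ 0.9   0.71 -0.74  1.66 -0.24  1.24  0.51] F [-0.59 -0.59 -5.9 ] M [-1.603 -0.388 -0.   ] op 0.0592 gf 45.0
```

Call:
send_rows(
  targets=[
    {"dx":0.014,"dy":0,"dz":0,"ax":0,"ay":0.095,"az":0,"gripper":-1},
    {"dx":0.014,"dy":0,"dz":0,"ax":0,"ay":0.095,"az":0,"gripper":-1},
    {"dx":0.014,"dy":0,"dz":0,"ax":0,"ay":0.095,"az":0,"gripper":-1},
    {"dx":0.014,"dy":0,"dz":0,"ax":0,"ay":0.095,"az":0,"gripper":-1},
    {"dx":0,"dy":0,"dz":0,"ax":0,"ay":0,"az":0,"gripper":-1},
    {"dx":0,"dy":0,"dz":0,"ax":0,"ay":0,"az":0,"gripper":-1},
    {"dx":0,"dy":0,"dz":0,"ax":0,"ay":0,"az":0,"gripper":-1},
  ],
)

```text
t: 23.38
ee_pos: [0.5427, -0.0482, 0.2045]
orientation: [0.54, 0.646, 0.347, -0.413]
contact_force: [0.0, -0.1, -2.1]
opening: 0.0595
gripper_force: 45.0
```

```bash
python3 -c "
from p import *
from plant import camera
now()
for i in range(6): camera('top');print(state()['contact_force'].round(2))
e=plan((.545,-.06,.24),100,20,n=8);e=plan((.545,-.06,.265),105,-19.6,n=7,start=e);e=plan((.4906,.3601,.24),155.2,-19.9,n=12,start=e);plan((.4906,.3601,.1),155.2,-19.9,n=4,start=e)"
```

```text
t 23.38 grasp [ 0.5457 -0.0652  0.2124] y az 10.1 y tilt 0.002 z [-0.158  0.894 -0.418] q [ 0.98  0.93 -0.78  1.58 -0.39  1.42  0.6 ] F [ 0.05 -0.09 -2.07] M [-1.402 -0.34  -0.03 ] op 0.0595 gf 45.0
[-0.01 -0.32 -2.33]
[-0.72 -0.2  -2.28]
[ 0.3  -0.02 -2.17]
[-0.63  0.33 -2.01]
[-0.44 -0.17 -2.57]
[ 0.21 -0.64 -1.48]
8 rows of {'dx': 0.009, 'dy': 0.001, 'dz': -0.014, 'ax': 0.0, 'ay': -0.095, 'az': -0.0} mid [ 0.544 -0.054  0.213]
7 rows of {'dx': -0.011, 'dy': 0.0, 'dz': -0.024, 'ax': 0.0, 'ay': -0.094, 'az': -0.012} mid [ 0.545 -0.061  0.232]
12 rows of {'dx': 0.201, 'dy': 0.127, 'dz': -0.057, 'ax': -0.024, 'ay': -0.0, 'az': -0.066} mid [0.569 0.151 0.234]
4 rows of {'dx': 0.08, 'dy': 0.0, 'dz': 0.218, 'ax': 0.001, 'ay': -0.0, 'az': 0.001} mid [0.497 0.357 0.152]
```

Second ball is out (4.8 → 2.2 N). Untip and return.

Call:
send_rows(
  targets=[
    {"dx":0.009,"dy":0.001,"dz":-0.014,"ax":0,"ay":-0.095,"az":0,"gripper":-1},
    {"dx":0.009,"dy":0.001,"dz":-0.014,"ax":0,"ay":-0.095,"az":0,"gripper":-1},
    {"dx":0.009,"dy":0.001,"dz":-0.014,"ax":0,"ay":-0.095,"az":0,"gripper":-1},
    {"dx":0.009,"dy":0.001,"dz":-0.014,"ax":0,"ay":-0.095,"az":0,"gripper":-1},
    {"dx":0.009,"dy":0.001,"dz":-0.014,"ax":0,"ay":-0.095,"az":0,"gripper":-1},
    {"dx":0.009,"dy":0.001,"dz":-0.014,"ax":0,"ay":-0.095,"az":0,"gripper":-1},
    {"dx":0.009,"dy":0.001,"dz":-0.014,"ax":0,"ay":-0.095,"az":0,"gripper":-1},
    {"dx":0.009,"dy":0.001,"dz":-0.014,"ax":0,"ay":-0.095,"az":0,"gripper":-1},
  ],
)

```text
t: 24.35
ee_pos: [0.5439, -0.0538, 0.2232]
orientation: [0.634, 0.754, 0.11, -0.13]
contact_force: [0.7, -1.3, -2.2]
opening: 0.0598
gripper_force: 45.0
```

Call:
send_rows(
  targets=[
    {"dx":-0.011,"dy":0,"dz":-0.024,"ax":0,"ay":-0.094,"az":-0.012,"gripper":-1},
    {"dx":-0.011,"dy":0,"dz":-0.024,"ax":0,"ay":-0.094,"az":-0.012,"gripper":-1},
    {"dx":-0.011,"dy":0,"dz":-0.024,"ax":0,"ay":-0.094,"az":-0.012,"gripper":-1},
    {"dx":-0.011,"dy":0,"dz":-0.024,"ax":0,"ay":-0.094,"az":-0.012,"gripper":-1},
    {"dx":-0.011,"dy":0,"dz":-0.024,"ax":0,"ay":-0.094,"az":-0.012,"gripper":-1},
    {"dx":-0.011,"dy":0,"dz":-0.024,"ax":0,"ay":-0.094,"az":-0.012,"gripper":-1},
    {"dx":-0.011,"dy":0,"dz":-0.024,"ax":0,"ay":-0.094,"az":-0.012,"gripper":-1},
    {"dx":0,"dy":0,"dz":0,"ax":0,"ay":0,"az":0,"gripper":-1},
    {"dx":0,"dy":0,"dz":0,"ax":0,"ay":0,"az":0,"gripper":-1},
  ],
)

```text
t: 25.1
ee_pos: [0.5457, -0.064, 0.246]
orientation: [0.6, 0.782, -0.103, 0.134]
contact_force: [-0.8, 0.7, -2.6]
opening: 0.0596
gripper_force: 45.0
```

```bash
python3 -c "
from p import *
now()
plan((.4906,.3601,.24),155.2,-19.9,n=12)"
```

```text
t 25.1 grasp [ 0.5441 -0.0579  0.2639] y az 15.0 y tilt -0.001 z [ 0.086 -0.321 -0.943] q [ 0.32  0.29 -0.55  1.88  0.57  1.07 -0.24] F [-0.83  0.74 -2.62] M [0.467 0.038 0.025] op 0.0596 gf 45.0
12 rows of {'dx': 0.2, 'dy': 0.127, 'dz': -0.058, 'ax': -0.023, 'ay': -0.001, 'az': -0.066} mid [0.568 0.152 0.235]
```

Call:
send_rows(
  targets=[
    {"dx":0.2,"dy":0.127,"dz":-0.058,"ax":-0.023,"ay":-0.001,"az":-0.066,"gripper":-1},
    {"dx":0.2,"dy":0.127,"dz":-0.058,"ax":-0.023,"ay":-0.001,"az":-0.066,"gripper":-1},
    {"dx":0.2,"dy":0.127,"dz":-0.058,"ax":-0.023,"ay":-0.001,"az":-0.066,"gripper":-1},
    {"dx":0.2,"dy":0.127,"dz":-0.058,"ax":-0.023,"ay":-0.001,"az":-0.066,"gripper":-1},
    {"dx":0.2,"dy":0.127,"dz":-0.058,"ax":-0.023,"ay":-0.001,"az":-0.066,"gripper":-1},
    {"dx":0.2,"dy":0.127,"dz":-0.058,"ax":-0.023,"ay":-0.001,"az":-0.066,"gripper":-1},
  ],
)

```text
t: 25.6
ee_pos: [0.5701, 0.1494, 0.2337]
orientation: [0.417, 0.893, -0.074, 0.154]
contact_force: [0.4, -1.0, -2.2]
opening: 0.0596
gripper_force: 45.0
```

Call:
send_rows(
  targets=[
    {"dx":0.2,"dy":0.127,"dz":-0.058,"ax":-0.023,"ay":-0.001,"az":-0.066,"gripper":-1},
    {"dx":0.2,"dy":0.127,"dz":-0.058,"ax":-0.023,"ay":-0.001,"az":-0.066,"gripper":-1},
    {"dx":0.2,"dy":0.127,"dz":-0.058,"ax":-0.023,"ay":-0.001,"az":-0.066,"gripper":-1},
    {"dx":0.2,"dy":0.127,"dz":-0.058,"ax":-0.023,"ay":-0.001,"az":-0.066,"gripper":-1},
    {"dx":0.2,"dy":0.127,"dz":-0.058,"ax":-0.023,"ay":-0.001,"az":-0.066,"gripper":-1},
    {"dx":0.2,"dy":0.127,"dz":-0.058,"ax":-0.023,"ay":-0.001,"az":-0.066,"gripper":-1},
    {"dx":0,"dy":0,"dz":0,"ax":0,"ay":0,"az":0,"gripper":-1},
    {"dx":0,"dy":0,"dz":0,"ax":0,"ay":0,"az":0,"gripper":-1},
    {"dx":0,"dy":0,"dz":0,"ax":0,"ay":0,"az":0,"gripper":-1},
  ],
)

```text
t: 26.35
ee_pos: [0.4998, 0.3533, 0.2205]
orientation: [0.213, 0.962, -0.043, 0.168]
contact_force: [-0.1, -0.4, -2.3]
opening: 0.0602
gripper_force: 45.0
```

```bash
python3 -c "
from p import *
now()
plan((.4906,.3601,.1),155.2,-19.9,n=5);plan((.4906,.3601,.086),155.2,-19.9,n=5)"
```

```text
t 26.35 grasp [0.494  0.3562 0.2384] y az 64.9 y tilt -0.011 z [ 0.305 -0.155 -0.94 ] q [-0.23  0.48 -0.81  1.78  0.79  1.11 -0.24] F [-0.08 -0.42 -2.29] M [0.275 0.318 0.002] op 0.0602 gf 45.0
5 rows of {'dx': 0.069, 'dy': 0.005, 'dz': 0.171, 'ax': -0.002, 'ay': 0.0, 'az': -0.0} mid [0.498 0.355 0.165]
5 rows of {'dx': 0.075, 'dy': 0.005, 'dz': 0.189, 'ax': -0.002, 'ay': 0.0, 'az': -0.0} mid [0.499 0.355 0.16 ]
```

Call:
send_rows(
  targets=[
    {"dx":0.069,"dy":0.005,"dz":0.171,"ax":-0.002,"ay":0,"az":0,"gripper":-1},
    {"dx":0.069,"dy":0.005,"dz":0.171,"ax":-0.002,"ay":0,"az":0,"gripper":-1},
    {"dx":0.069,"dy":0.005,"dz":0.171,"ax":-0.002,"ay":0,"az":0,"gripper":-1},
    {"dx":0.069,"dy":0.005,"dz":0.171,"ax":-0.002,"ay":0,"az":0,"gripper":-1},
    {"dx":0.069,"dy":0.005,"dz":0.171,"ax":-0.002,"ay":0,"az":0,"gripper":-1},
    {"dx":0.012,"dy":0,"dz":0.035,"ax":0,"ay":0,"az":0,"gripper":-1},
    {"dx":0.01,"dy":0,"dz":0.03,"ax":0,"ay":0,"az":0,"gripper":-1},
    {"dx":0,"dy":0,"dz":0,"ax":0,"ay":0,"az":0,"gripper":-1},
    {"dx":0,"dy":0,"dz":0,"ax":0,"ay":0,"az":0,"gripper":-1},
  ],
)

```text
t: 27.1
ee_pos: [0.497, 0.3598, 0.0739]
orientation: [0.211, 0.962, -0.037, 0.171]
contact_force: [-0.0, -0.0, -1.9]
opening: 0.06
gripper_force: 45.0
```

```bash
python3 -c "
from p import *
now()"
```

```text
t 27.1 grasp [0.491  0.3626 0.0917] y az 65.3 y tilt 0.002 z [ 0.313 -0.143 -0.939] q [-0.34  0.66 -0.68  1.89  1.01  0.91 -0.49] F [-0.   -0.03 -1.9 ] M [0.279 0.308 0.002] op 0.06 gf 45.0
```

Call:
send_rows(
  targets=[
    {"dx":0.006,"dy":0,"dz":0.016,"ax":0,"ay":0,"az":0,"gripper":-1},
    {"dx":0.005,"dy":0,"dz":0.014,"ax":0,"ay":0,"az":0,"gripper":-1},
    {"dx":0,"dy":0,"dz":0,"ax":0,"ay":0,"az":0,"gripper":-1},
  ],
)

```text
t: 27.35
ee_pos: [0.4965, 0.3603, 0.0688]
orientation: [0.21, 0.962, -0.036, 0.171]
contact_force: [0.6, 0.7, -0.5]
opening: 0.0597
gripper_force: 45.0
```

```bash
python3 -c "
from p import *
now()"
```

```text
t 27.35 grasp [0.4905 0.363  0.0866] y az 65.4 y tilt 0.002 z [ 0.314 -0.142 -0.939] q [-0.35  0.67 -0.68  1.89  1.02  0.91 -0.5 ] F [ 0.59  0.7  -0.52] M [ 0.308 -0.124  0.074] op 0.0597 gf 45.0
```

Touching the bench. Release, rise, then look again.

Call:
send_rows(
  targets=[
    {"dx":0,"dy":0,"dz":0,"ax":0,"ay":0,"az":0,"gripper":1},
    {"dx":0,"dy":0,"dz":0,"ax":0,"ay":0,"az":0,"gripper":1},
    {"dx":0,"dy":0,"dz":0,"ax":0,"ay":0,"az":0,"gripper":1},
    {"dx":0,"dy":0,"dz":0,"ax":0,"ay":0,"az":0,"gripper":1},
    {"dx":-0.083,"dy":0,"dz":-0.225,"ax":0,"ay":0,"az":0,"gripper":1},
    {"dx":-0.083,"dy":0,"dz":-0.225,"ax":0,"ay":0,"az":0,"gripper":1},
    {"dx":-0.083,"dy":0,"dz":-0.225,"ax":0,"ay":0,"az":0,"gripper":1},
    {"dx":-0.083,"dy":0,"dz":-0.225,"ax":0,"ay":0,"az":0,"gripper":1},
    {"dx":-0.083,"dy":0,"dz":-0.225,"ax":0,"ay":0,"az":0,"gripper":1},
    {"dx":-0.083,"dy":0,"dz":-0.225,"ax":0,"ay":0,"az":0,"gripper":1},
  ],
)

```text
t: 28.18
ee_pos: [0.4959, 0.3594, 0.2854]
orientation: [0.21, 0.962, -0.037, 0.17]
contact_force: [1.4, -0.1, -0.9]
opening: 0.0921
gripper_force: 0.0
```

```bash
python3 - <<'E'
from h import *
from plant import camera
d={n:camera(n) for n in("scene","top")}
pickle.dump(d,open("c1.pkl","wb"))
cv2.imwrite('pics/t4.png',cv2.resize(d['top']['pixels'][90:290,70:430,::-1],None,fx=2.2,fy=2.2))
E
sed 's/c0.pkl/c1.pkl/;/^# basket/,$d' m.py | python3 - | grep -v "^top L"
```

```text
top M [195 165  22  27 558] rect [561.6 137.6] [76.1 60.5] 0.9 flap [0.629 0.137]
top R [367 177  23  29 555] rect [ 531.7 -360.2] [60.8 77.8] 82.3 flap [ 0.599 -0.371]
scene L [342 241  38  27 646] rect [500.  362.2] [61.4 78.7] 65.6 flap [0.559 0.334]
scene M [262 203  34  27 526] rect [562.3 140.4] [64.3 78. ] 89.3 flap [0.628 0.139]
scene R [168 124  25  16 252] rect [ 536.5 -354.6] [65.1 76.4] 82.2 flap [ 0.6   -0.367]
L (array([0.48819974, 0.16863418, 0.05672256]), np.float64(0.3628313291169656))
M (array([0.561309  , 0.1388054 , 0.12470283]), np.float64(0.0013588327185467277))
R (array([ 0.53228422, -0.36218325,  0.12132487]), np.float64(0.0011525351416175054))
```

View pics/t4.png

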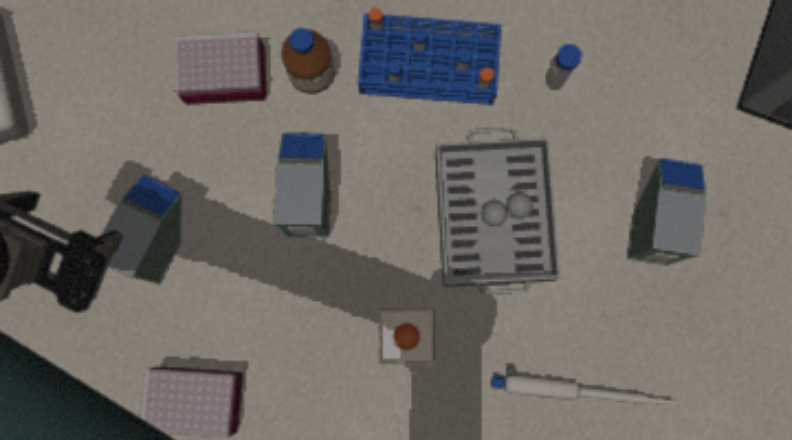

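The basket holds two grey balls, at (495,212) and (519,206). All three canisters stand within about 5 mm of their first places and the dish ball is still there. The gripper is clear, so I hand in.

Call:
send_rows(
  targets=[
    {"dx":0,"dy":0,"dz":-0.1,"ax":0,"ay":0,"az":0,"gripper":1},
    {"dx":0,"dy":0,"dz":0,"ax":0,"ay":0,"az":0,"gripper":1},
    {"dx":0,"dy":0,"dz":0,"ax":0,"ay":0,"az":0,"gripper":1},
    {"dx":0,"dy":0,"dz":0,"ax":0,"ay":0,"az":0,"gripper":1},
    {"dx":0,"dy":0,"dz":0,"ax":0,"ay":0,"az":0,"gripper":1},
    {"dx":0,"dy":0,"dz":0,"ax":0,"ay":0,"az":0,"gripper":1},
  ],
)

```text
t: 28.78
ee_pos: [0.4915, 0.3613, 0.2965]
orientation: [0.21, 0.962, -0.038, 0.17]
contact_force: [0.2, -0.3, 0.7]
opening: 0.092
gripper_force: 0.0
```

```bash
python3 -c "
from plant import *
print(close_job())"
```

```text
the job is handed in; nothing more can be done
None
```

I handed the job in at about 29 s (no verdict was returned): two canisters held steel balls and both are now in the basket, the third held a drying ball and was only weighed, and all three stand upright within about 5 mm of where they began.

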